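# Square a pack of thin wooden plates in the turner's jig

## Task

Lift the pressing weight off the jig and park it on the green pad, then stack every wooden plate on the bench flat in the jig, long sides along the two stops, and push or tap the pack until all edges are flush against the two side stops and the end stop. Once the pack is square, set the weight upright on the middle of it, lengthwise along the plates, and let go. The plates bruise, so grip and push them gently (never more than 30 N in all), and leave the other things on the bench where they are.

Things in the scene. Friction and masses are not known exactly. Their poses are not given: they have to be found in the camera images.
- plate_a: Thin pale wooden plate, 90 x 48 x 8 mm, about 30 g, lying flat on the bench (3 to 5 plates are present). Origin: centre of its underside; x along the 90 mm, y across the 48 mm, z up. It bruises when the robot presses it with more than 30 N in all (both pads and any push added), so grip with at most about 10 N per pad.
- plate_b: Thin brown wooden plate, 90 x 48 x 8 mm, about 30 g, lying flat on the bench (3 to 5 plates are present). Origin: centre of its underside; x along the 90 mm, y across the 48 mm, z up. It bruises when the robot presses it with more than 30 N in all (both pads and any push added), so grip with at most about 10 N per pad.
- plate_c: Thin pale wooden plate, 90 x 48 x 8 mm, about 30 g, lying flat on the bench (3 to 5 plates are present). Origin: centre of its underside; x along the 90 mm, y across the 48 mm, z up. It bruises when the robot presses it with more than 30 N in all (both pads and any push added), so grip with at most about 10 N per pad.
- plate_d: Thin brown wooden plate, 90 x 48 x 8 mm, about 30 g, lying flat on the bench (3 to 5 plates are present). Origin: centre of its underside; x along the 90 mm, y across the 48 mm, z up. It bruises when the robot presses it with more than 30 N in all (both pads and any push added), so grip with at most about 10 N per pad.
- plate_e: Thin pale wooden plate, 90 x 48 x 8 mm, about 30 g, lying flat on the bench (3 to 5 plates are present). Origin: centre of its underside; x along the 90 mm, y across the 48 mm, z up. It bruises when the robot presses it with more than 30 N in all (both pads and any push added), so grip with at most about 10 N per pad.
- weight: Pressing weight, about 0.5 kg: steel block 70 x 36 x 24 mm with a square red grip post on its middle, 24 x 24 mm, from 24 to 58 mm above its underside. Origin: centre of its underside; x along the 70 mm length, y across, z up. At the start it stands on the jig's bed.
- jig: Squaring jig, fixed: dark wooden bed 150 x 116 x 10 mm (x, y, height) with three aluminium stops standing 50 mm above it. Origin: centre of the bed's underside. Two stops (14 x 14) on the +y side, 68 mm apart between centres (a finger passes between), take a plate's 90 mm edge; one stop (14 x 22) at the +x end takes its 48 mm edge. The -x and -y sides are open.
- corner (a point): Point on top of the jig's bed where the plane of the two +y stops' faces meets that of the +x stop's face; axes as the jig's. A plate flush with the stops has its centre at x = -45, y = -24 mm from here. The +y stops are centred at x = -11 and -79 mm, the +x stop at y = -24 mm. The bed spans x = -134 to 16 mm, y = -100 to 16 mm.
- pad: Green pad, 110 x 70 x 4 mm, fixed to the bench; the parking place of the weight. Origin: centre of its underside, x along its length.
- wax_tin: Yellow round wax tin, 50 dia x 35 tall; a bystander, not to be disturbed.
- toy_top: Small red turned wooden toy, 38 dia x 45 tall; a bystander, not to be disturbed.
- billet: Small pale wooden cylinder, 32 dia x 40 tall; a bystander, not to be disturbed.
- gouge_1: Turning gouge, dark wooden handle, about 350 long; a bystander, not to be disturbed.
- log: Upright wooden cylinder, 60 dia x 100 tall; a bystander, not to be disturbed.
- mug: Blue mug, 72 dia x 80 tall; a bystander, not to be disturbed.
Mind the look-alikes: they are no part of the job. What is shaped like the plate_b but blue or red is not meant.

How it is judged (in metres and radians):
On the way, in this order (a step that is already met when the one before it is completed fails the run):
1. the weight stands upright on the green pad, released (horizontal distance between weight and pad below 0.03 m and height (world z) of weight below 0.012 m and angle between weight's own z axis and vertical below 0.08 rad and linear speed of weight below 0.01 m/s and contact force between the fingers and weight below 0.3 N), for 0.2 s.
2. all plates stacked in the jig, flush against the stops, released, while the weight is off the pack (x of plate_a in the frame of corner between -0.0475 and -0.0425 m and y of plate_a in the frame of corner between -0.0265 and -0.0215 m and z of plate_a in the frame of corner between -0.004 and 0.044 m and angle between the x axis of each of plate_a, plate_b, plate_c, plate_d, plate_e and the x axis of corner, either way round below 0.05 rad and angle between the z axis of each of plate_a, plate_b, plate_c, plate_d, plate_e and the z axis of corner, either way round below 0.05 rad and contact force between the fingers and plate_a below 0.3 N and linear speed of each of plate_a, plate_b, plate_c, plate_d, plate_e below 0.01 m/s and x of plate_b in the frame of corner between -0.0475 and -0.0425 m and y of plate_b in the frame of corner between -0.0265 and -0.0215 m and z of plate_b in the frame of corner between -0.004 and 0.044 m and contact force between the fingers and plate_b below 0.3 N and x of plate_c in the frame of corner between -0.0475 and -0.0425 m and y of plate_c in the frame of corner between -0.0265 and -0.0215 m and z of plate_c in the frame of corner between -0.004 and 0.044 m and contact force between the fingers and plate_c below 0.3 N and x of plate_d in the frame of corner between -0.0475 and -0.0425 m and y of plate_d in the frame of corner between -0.0265 and -0.0215 m and z of plate_d in the frame of corner between -0.004 and 0.044 m and contact force between the fingers and plate_d below 0.3 N and x of plate_e in the frame of corner between -0.0475 and -0.0425 m and y of plate_e in the frame of corner between -0.0265 and -0.0215 m and z of plate_e in the frame of corner between -0.004 and 0.044 m and contact force between the fingers and plate_e below 0.3 N and horizontal distance between weight and corner above 0.12 m), for 0.3 s.
At the end, for the whole second after the job is handed in: every plate lies flat in the jig, each edge within 2.5 mm of its stops and within 0.05 rad of square, and the weight stands upright on the pack along it, within 15 mm lengthwise and 12 mm crosswise of the middle, all released and at rest (x of plate_a in the frame of corner between -0.0475 and -0.0425 m and y of plate_a in the frame of corner between -0.0265 and -0.0215 m and z of plate_a in the frame of corner between -0.004 and 0.044 m and angle between the x axis of each of plate_a, plate_b, plate_c, plate_d, plate_e and the x axis of corner, either way round below 0.05 rad and angle between the z axis of each of plate_a, plate_b, plate_c, plate_d, plate_e and the z axis of corner, either way round below 0.05 rad and contact force between the fingers and plate_a below 0.3 N and linear speed of each of plate_a, plate_b, plate_c, plate_d, plate_e, weight below 0.01 m/s and x of plate_b in the frame of corner between -0.0475 and -0.0425 m and y of plate_b in the frame of corner between -0.0265 and -0.0215 m and z of plate_b in the frame of corner between -0.004 and 0.044 m and contact force between the fingers and plate_b below 0.3 N and x of plate_c in the frame of corner between -0.0475 and -0.0425 m and y of plate_c in the frame of corner between -0.0265 and -0.0215 m and z of plate_c in the frame of corner between -0.004 and 0.044 m and contact force between the fingers and plate_c below 0.3 N and x of plate_d in the frame of corner between -0.0475 and -0.0425 m and y of plate_d in the frame of corner between -0.0265 and -0.0215 m and z of plate_d in the frame of corner between -0.004 and 0.044 m and contact force between the fingers and plate_d below 0.3 N and x of plate_e in the frame of corner between -0.0475 and -0.0425 m and y of plate_e in the frame of corner between -0.0265 and -0.0215 m and z of plate_e in the frame of corner between -0.004 and 0.044 m and contact force between the fingers and plate_e below 0.3 N and x of weight in the frame of corner between -0.06 and -0.03 m and y of weight in the frame of corner between -0.036 and -0.012 m and z of weight in the frame of corner between 0.02 and 0.046 m and angle between the x axis of weight and the x axis of corner, either way round below 0.2 rad and angle between weight's own z axis and vertical below 0.08 rad and contact force between the fingers and weight below 0.3 N); the robot touches nothing.
It fails at once if a plate is gripped or pressed with more than 30 N in all (contact force between any of the fingers, the arm and plate_a above 30 N or contact force between any of the fingers, the arm and plate_b above 30 N or contact force between any of the fingers, the arm and plate_c above 30 N or contact force between any of the fingers, the arm and plate_d above 30 N or contact force between any of the fingers, the arm and plate_e above 30 N).
It fails at once if a bystander is moved by more than 40 mm (distance of any of wax_tin, toy_top, billet, gouge_1, log, mug from where it was at the start of the episode above 0.04 m).
Of plate_a, plate_b, plate_c, plate_d, plate_e only 3 to 5 are there at a start; the rules pass over those that are not, and their reading is None.
At some moment in a run one of plate_a, plate_b, plate_c, plate_d, plate_e may be knocked a few centimetres aside while the robot is not near it.
Once in a run the grip may slacken for a moment while it holds something.
It also fails if it takes over 210 s, if anything falls off the work surface, if the arm or the gripper's body presses on something with over 40 N, if the wrist force passes 120 N, or if a joint passes its speed limit or range.

## Robot

A 6-joint arm with a two-finger parallel gripper is mounted at the origin on the work surface. World frame = base frame: x ahead of the robot, y to its left, z up, the work surface at z = 0. Lengths are in mm, angles in rad, forces in N, time in s.
With the tool pointing down it reaches from about 350 to 875 mm from the base axis. Payload 4.2 kg.
Tool frame: the origin (TCP) lies on the mounting face of the last link; the fingertips stand 173 mm ahead of it and the grasp point (between the pads) lies 155 mm ahead of it; z points along the fingers, y is the line along which they close (so a half turn about z gives the same grasp; the last joint's range is limited). The gripper opens to 85 mm and grips with 20 to 120 N. Pads are 22 mm wide; open, the fingers measure 114 mm over their backs; the gripper's body (76 mm by 85 mm) begins 54 mm behind the grasp point. The pads swing forward as they close: fully open they stand 13 mm farther back than shut.
Start: joints at [1.493, 0.385, 0.008, 0, -1.194, -0.259], TCP at [206.51, 589.876, 404.712] pointing down, gripper open.
Joint ranges: [-3.14, 3.14], [-1.21, 2.06], [-1.07, 1.41], [-3.16, 2.05], [-2.99, -0.16], [-3.1, 3.1]. Speed limits (rad/s): [2.79, 2.79, 3.14, 3.14, 3.14, 3.14].

## Interface

Orientations are given as a unit quaternion [x, y, z, w].
In Python, from bench import arm gives the robot as it stands. The module is installed in compiled form; this text tells all that it offers.
- The arm moves only by the tool move_arm, never from a script. Its arguments are lists of equal length, an entry for each row: "fingers": the finger opening in mm, from 0 to 85.4; "travel": the shift along the tool's x, y, z in mm, a list of three; "dr": the turn, a rotation vector about the tool's x, y, z in rad, a list of three. A call has 1 to 10 rows; each row is the pose to reach, as a shift and turn from the pose commanded when the call began, along the tool's axes at that moment; what a row does not reach only later rows make up. A row lasts 1/10 s, in which the tool goes at most 50 mm and 8.59 degrees, less where a joint would pass 70% of its speed; a pose out of reach is approached as far as the arm can. A call with a gripper value outside its range is refused whole. The fingers move at their own pace and stop on an object; the grip force is fixed at half the most. Time passes only in rows, so rows that repeat a pose let the fingers close. It gives the time, the measured TCP pose, the force, the opening and the grip force at its end, in the units of the state.
- arm.read_state(): the state, without advancing time (a new reading comes with each control period).
- arm.get_image(name): name is "side" or "top" or "wrist"; returns the picture (384x512x3 uint8, red, green, blue); there is no depth.
- arm.camera_model(name): a dict with "intrinsics" (3x3 intrinsics, pixels), "pose" (4x4, takes a point from camera to world coordinates). Camera axes: x right, y up, looking along -z (the intrinsics and any distortion apply to the point x, -y, -z); pixel columns grow to the right and rows downward; lengths in mm; the calibration is good to about 2 mm. A picture is of the moment at which its call begins: read the wrist's pose just before it. camera_model takes no time and is no camera call; for the wrist camera it gives the pose at the moment of the call.
- arm.job_done(): hands the job in; it is judged then, once.
The state is a dict: "clock": time; "joints": joint angles; "joint_vel": joint speeds; "joint_efforts": joint torques, N m; "position": TCP position; "ee_rot": TCP orientation; "contact_force": force on the tool from outside, world axes, zero at the start; "wrist_torque": the same for the moment, N m; "gripper_width": finger opening in mm; "grasp_force": force on a finger pad.
Only numpy, scipy, OpenCV 4.12 (cv2) and the standard library are available. Lean on these libraries where they do the work, as an engineer would, in place of code of your own. Each camera call takes 0.05 s, during which the arm holds its last target. There are 200 camera calls.

## Working session

There is one attempt and no reset: what is moved stays moved. The work goes in short steps, Python scripts to look and compute and a tool call to move; the robot and the scene stay as the last step left them, time stands still between calls to the robot, and variables do not carry over. Pictures are saved under pics/ and viewed, at most 14 in all, crops included, and the job is handed in when it is done.

Besides the shell and the picture viewer there is one more tool, called after "Call:" in YAML: its name, and indented under it one key for each argument. move_arm: Moves the arm, as the interface text tells. Its arguments: {"type":"object","properties":{"fingers":{"type":"array","items":{"type":"number"}},"travel":{"type":"array","items":{"type":"array","items":{"type":"number"}}},"dr":{"type":"array","items":{"type":"array","items":{"type":"number"}}}},"required":["fingers","travel","dr"]}

```bash
mkdir -p pics; python3 - <<'E'
from bench import arm
import cv2,numpy as np
s=arm.read_state(); print(s['clock'],s['position'],s['ee_rot'],s['gripper_width'],s['contact_force'])
for n in ['top','side']:
    im=arm.get_image(n); m=arm.camera_model(n); print(n,m)
    cv2.imwrite(f'pics/{n}0.png',im[...,::-1])
E
```

```text
0.0 [206.43058084 589.71112799 403.59043238] [ 9.85838798e-01 -1.67692074e-01 -1.37938350e-04  1.10144583e-03] 85.39793270913388 [-0.60374798 -1.08149184 -0.28570312]
top {'intrinsics': array([[434.57888134,   0.        , 252.95857364],
       [  0.        , 434.57888134, 181.65055011],
       [  0.        ,   0.        ,   1.        ]]), 'pose': array([[-2.01586614e-02,  9.92796352e-01, -1.18106021e-01,
         3.48600946e+02],
       [-9.99791228e-01, -2.04115789e-02, -9.32114352e-04,
         3.09881157e+01],
       [-3.33613010e-03,  1.18062574e-01,  9.93000553e-01,
         1.26981827e+03],
       [ 0.00000000e+00,  0.00000000e+00,  0.00000000e+00,
         1.00000000e+00]])}
side {'intrinsics': array([[414.3451385 ,   0.        , 246.15486693],
       [  0.        , 414.3451385 , 190.76047541],
       [  0.        ,   0.        ,   1.        ]]), 'pose': array([[-9.89258765e-01,  7.88510146e-02, -1.23083769e-01,
         3.92553059e+02],
       [-1.46140390e-01, -5.15217717e-01,  8.44507958e-01,
         9.37447115e+02],
       [ 3.17537100e-03,  8.53424409e-01,  5.21206960e-01,
         6.05050355e+02],
       [ 0.00000000e+00,  0.00000000e+00,  0.00000000e+00,
         1.00000000e+00]])}
```

View pics/top0.png

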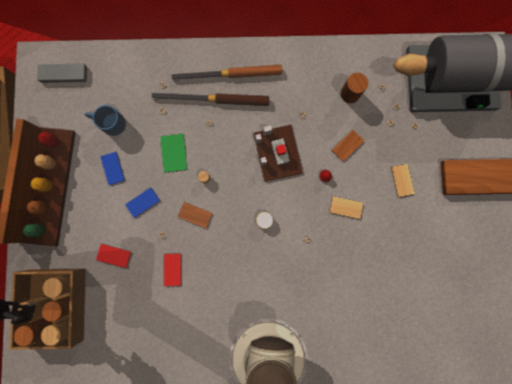

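View pics/side0.png

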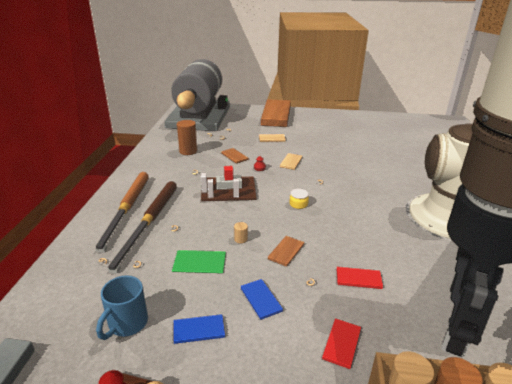

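```bash
cat > h.py <<'E'
from bench import arm
import cv2,numpy as np
from scipy.spatial.transform import Rotation as R
def px2w(n,uv,z,m=None):
    m=m or arm.camera_model(n);K=m['intrinsics'];P=m['pose']
    uv=np.atleast_2d(np.array(uv,float));d=np.c_[(uv-K[:2,2])/[K[0,0],K[1,1]],np.ones(len(uv))]*[1,-1,-1]
    d=d@P[:3,:3].T;o=P[:3,3];return o+d*((z-o[2])/d[:,2])[:,None]
def w2px(n,X,m=None):
    m=m or arm.camera_model(n);K=m['intrinsics'];P=m['pose']
    p=(np.atleast_2d(X)-P[:3,3])@P[:3,:3]*[1,-1,-1];q=p@K.T;return q[:,:2]/q[:,2:]
def rot(phi): # closing axis (tool y) at world angle phi, pointing down
    c,s=np.cos(phi),np.sin(phi);return R.from_matrix(np.array([[-s,c,0],[c,s,0],[0,0,-1.]]))
def goto(xyz,phi,s=None):
    "travel, dr to put the TCP at xyz with closing axis phi (mod pi, nearest)"
    s=s or arm.read_state();r=R.from_quat(s['ee_rot'])
    y=r.as_matrix()[:,1];cur=np.arctan2(y[1],y[0]);phi=cur+(phi-cur+np.pi/2)%np.pi-np.pi/2
    print('travel',np.round(r.inv().apply(np.array(xyz,float)-s['position']),1),'dr',np.round((r.inv()*rot(phi)).as_rotvec(),3),'j',np.round(s['joints'],2),'phi now',round(cur,3))
def rects(n,im,z,lo,hi,amin=60,m=None):
    "min-area rects on plane z of an HSV range"
    k=cv2.inRange(cv2.cvtColor(im,cv2.COLOR_RGB2HSV),np.array(lo),np.array(hi))
    k=cv2.morphologyEx(k,cv2.MORPH_OPEN,np.ones((3,3)));out=[]
    for c in cv2.findContours(k,cv2.RETR_EXTERNAL,cv2.CHAIN_APPROX_NONE)[0]:
        if cv2.contourArea(c)<amin: continue
        w=px2w(n,c[:,0]+0.,z,m)[:,:2].astype(np.float32);(x,y),(a,b),t=cv2.minAreaRect(w)
        if a<b:a,b,t=b,a,t+90
        t=np.radians((t+90)%180-90);out.append((x,y,a,b,t));u=c[:,0].mean(0)
        print(n,'px',u.round(),'xy',round(x,1),round(y,1),'size',round(a,1),round(b,1),'yaw',round(t,3))
    return out
E
python3 - <<'E'
from h import *
im=cv2.imread('pics/top0.png')[...,::-1].copy()
h=cv2.cvtColor(im,cv2.COLOR_RGB2HSV)
for u,v in [(348,146),(195,215),(347,208),(403,180),(174,153),(143,203),(281,150),(292,170)]: print((u,v),h[v,u],px2w('top',(u,v),8).round()[0])
print('wood');rects('top',im,8,(5,90,70),(22,255,255))
print('green');rects('top',im,4,(45,90,40),(85,255,255))
print('stops',px2w('top',[(259,136),(268,129),(263,160)],60).round())
print('post',px2w('top',(281,150),68).round())
m=arm.camera_model('wrist');s=arm.read_state();r=R.from_quat(s['ee_rot']).as_matrix()
print('cam in tool',r.T@(m['pose'][:3,3]-s['position']),'\n',(r.T@m['pose'][:3,:3]).round(3),m['intrinsics'])
b=cv2.resize(im[100:240,160:440],None,fx=2.8,fy=2.8,interpolation=cv2.INTER_CUBIC);cv2.imwrite('pics/crop0.png',b[...,::-1])
goto((530,-10,420),np.pi/2)
E
```

```text
(348, 146) [ 11 185 139] [ 599. -250.    8.]
(195, 215) [ 11 160 142] [405. 202.   8.]
(347, 208) [ 15 139 196] [ 416. -239.    8.]
(403, 180) [ 16 138 194] [ 495. -406.    8.]
(174, 153) [ 63 153 133] [589. 263.   8.]
(143, 203) [112 176 149] [443. 353.   8.]
(281, 150) [  1 208 194] [591. -52.   8.]
(292, 170) [  9 147  59] [531. -83.   8.]
wood
top px [267. 375.] xy -37.3 2.6 size 108.3 53.2 yaw 1.552
top px [ 19. 337.] xy 72.7 692.3 size 66.9 65.1 yaw 1.551
top px [ 52. 304.] xy 149.8 637.9 size 219.9 169.9 yaw 0.003
top px [195. 215.] xy 406.1 203.0 size 90.8 49.3 yaw 1.16
top px [ 33. 206.] xy 439.1 673.6 size 35.5 32.0 yaw 1.55
top px [346. 207.] xy 418.2 -236.3 size 92.4 49.3 yaw 1.342
top px [ 40. 184.] xy 505.5 655.7 size 61.2 37.1 yaw 1.355
top px [203. 176.] xy 516.9 176.7 size 33.6 28.9 yaw 0.769
top px [402. 180.] xy 494.4 -404.7 size 91.7 49.5 yaw 0.165
top px [478. 176.] xy 501.3 -626.0 size 202.0 103.6 yaw -1.57
top px [275. 166.] xy 544.6 -33.4 size 73.5 20.3 yaw 0.53
top px [ 44. 161.] xy 572.8 646.8 size 63.7 38.9 yaw 1.231
top px [348. 146.] xy 601.1 -249.7 size 
[... 304 characters left out ...]
.5 yaw 0.049
top px [251.  70.] xy 837.1 31.1 size 182.1 27.9 yaw -1.534
top px [411.  64.] xy 847.8 -450.4 size 98.7 65.6 yaw 1.4
green
top px [ 30. 229.] xy 372.8 683.1 size 32.3 25.9 yaw 1.551
top px [173. 153.] xy 591.1 265.8 size 108.0 68.5 yaw 0.103
stops [[623.  12.  60.]
 [642. -14.  60.]
 [553.   3.  60.]]
post [[579. -48.  68.]]
cam in tool [75.34321283  1.07157386 31.34514865] 
 [[ 0.     0.954  0.3  ]
 [ 1.    -0.    -0.   ]
 [-0.     0.3   -0.954]] [[331.41585281   0.         254.25052555]
 [  0.         331.41585281 188.67285824]
 [  0.           0.           1.        ]]
travel [503.6 459.1 -15.3] dr [ 0.002  0.    -0.337] j [ 1.49  0.39  0.01 -0.   -1.19 -0.26] phi now -1.908
```

View pics/crop0.png

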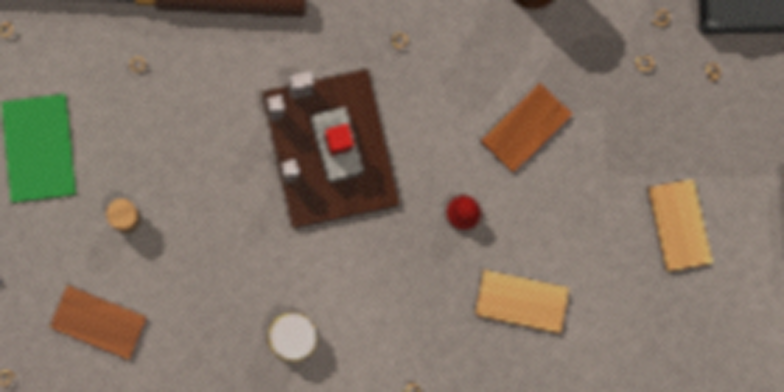

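Call:
move_arm:
  fingers: [85, 85, 85, 85, 85, 85, 85, 85, 85, 85]
  travel:
    - [370, 300, -26]
    - [370, 300, -26]
    - [370, 300, -26]
    - [370, 300, -26]
    - [370, 300, -26]
    - [370, 300, -26]
    - [370, 300, -26]
    - [370, 300, -26]
    - [370, 300, -26]
    - [370, 300, -26]
  dr:
    - [0, 0, -0.54]
    - [0, 0, -0.54]
    - [0, 0, -0.54]
    - [0, 0, -0.54]
    - [0, 0, -0.54]
    - [0, 0, -0.54]
    - [0, 0, -0.54]
    - [0, 0, -0.54]
    - [0, 0, -0.54]
    - [0, 0, -0.54]

```text
clock: 1.1
position: [457.5, 181.6, 430.7]
ee_rot: [0.995, 0.1, -0.0, 0.0]
contact_force: [0.9, -0.1, 0.2]
gripper_width: 84.9
grasp_force: 0.0
```

```bash
python3 -c "
from h import *
print(arm.read_state()['position']);goto((590,-30,430),-1.37)"
```

```text
[457.45057998 181.60011573 430.73265859]
travel [ 87.7 233.8   0.8] dr [ 0.  0. -0.] j [ 0.71  0.14 -0.26  0.   -1.17  1.06] phi now -1.37
```

Call:
move_arm:
  fingers: [85, 85, 85, 85, 85, 85, 85, 85]
  travel:
    - [88, 234, 1]
    - [88, 234, 1]
    - [88, 234, 1]
    - [88, 234, 1]
    - [88, 234, 1]
    - [88, 234, 1]
    - [88, 234, 1]
    - [88, 234, 1]
  dr:
    - [0, 0, 0]
    - [0, 0, 0]
    - [0, 0, 0]
    - [0, 0, 0]
    - [0, 0, 0]
    - [0, 0, 0]
    - [0, 0, 0]
    - [0, 0, 0]

```text
clock: 1.9
position: [589.6, -26.5, 429.4]
ee_rot: [0.995, 0.102, -0.0, -0.0]
contact_force: [-0.4, -0.2, -0.7]
gripper_width: 84.7
grasp_force: 0.0
```

```bash
python3 - <<'E'
from h import *
print(arm.read_state()['position'])
m=arm.camera_model('wrist');im=arm.get_image('wrist')
np.save('w1.npy',m['pose']);cv2.imwrite('pics/w1.png',im[...,::-1])
E
```

```text
[589.63542893 -26.54901934 429.35554774]
```

View pics/w1.png

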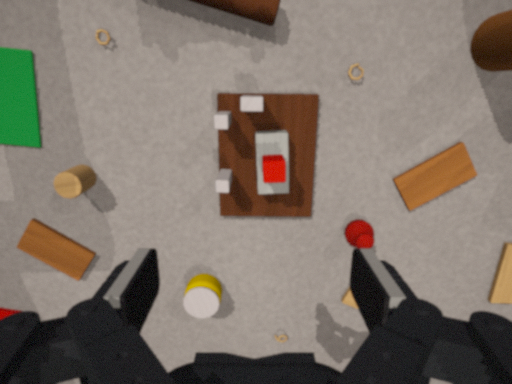

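```bash
cat >> h.py <<'E'
def load(n):
    return cv2.imread(f'pics/{n}.png')[...,::-1].copy(), {'intrinsics':np.array([[331.41585281,0,254.25052555],[0,331.41585281,188.67285824],[0,0,1]]),'pose':np.load(f'{n}.npy')}
def snap(n):
    m=arm.camera_model('wrist');im=arm.get_image('wrist');np.save(n+'.npy',m['pose']);cv2.imwrite(f'pics/{n}.png',im[...,::-1]);return im,m
E
python3 - <<'E'
from h import *
im,m=load('w1');h=cv2.cvtColor(im,cv2.COLOR_RGB2HSV)
for u,v in [(240,150),(222,122),(223,181),(252,103),(273,170),(265,150),(300,200)]:print((u,v),h[v,u])
roi=np.zeros_like(im);roi[80:230,205:330]=im[80:230,205:330]
print('bed');rects('w',roi,10,(2,100,20),(16,255,110),60,m)
print('post');rects('w',roi,68,(0,180,120),(4,255,255),60,m)
print('stops');rects('w',roi,60,(0,0,190),(180,60,255),20,m)
print('weight');rects('w',roi,34,(30,0,120),(180,40,189),20,m)
print('plates');rects('w',im,8,(6,100,90),(22,255,255),200,m)
print('green');rects('w',im,4,(45,90,40),(85,255,255),200,m)
print('corners',px2w('w',[(218,94),(319,95),(312,216),(220,216)],10,m).round(1)[:,:2])
print('stop tops',px2w('w',[(222,122),(223,181),(252,103)],60,m).round(1)[:,:2])
E
```

```text
(240, 150) [ 15 239  64]
(222, 122) [  9  21 199]
(223, 181) [  9  18 196]
(252, 103) [ 10  19 201]
(273, 170) [  4 255 205]
(265, 150) [ 21  16 157]
(300, 200) [ 10 190  71]
bed
w px [263. 150.] xy 583.6 -42.9 size 147.6 113.4 yaw 0.192
post
w px [273. 169.] xy 586.1 -47.7 size 26.5 21.7 yaw 0.212
stops
w px [222. 186.] xy 554.4 1.6 size 11.8 11.2 yaw -1.367
w px [220. 121.] xy 620.9 14.4 size 11.3 10.9 yaw -1.367
w px [251. 103.] xy 644.4 -12.6 size 18.9 10.6 yaw -1.367
weight
plates
w px [503. 275.] xy 489.9 -384.3 size 94.5 29.6 yaw 0.433
w px [ 55. 249.] xy 407.4 201.1 size 89.9 51.4 yaw 1.17
w px [230. 207.] xy 516.4 -13.9 size 31.3 28.0 yaw -1.367
w px [ 75. 180.] xy 508.3 181.8 size 54.2 32.8 yaw -0.769
w px [435. 176.] xy 601.7 -248.8 size 90.0 50.2 yaw -0.817
w px [246. 126.] xy 614.6 -11.4 size 36.1 12.2 yaw 0.448
w px [276. 162.] xy 583.4 -43.1 size 147.6 114.0 yaw 0.199
w px [497.  20.] xy 778.7 -249.4 size 32.5 11.6 yaw -1.117
green
w px [18. 98.] xy 591.8 249.5 size 111.8 46.9 yaw 0.011
corners [[ 644.3   26.3]
 [ 666.2  -85.4]
 [ 522.4 -114.9]
 [ 498.9   -1.4]]
stop tops [[620.8  12.9]
 [560.2   1.1]
 [645.  -13. ]]
```

Call:
move_arm:
  fingers: [44, 44, 44, 44, 44, 44, 44, 44, 44, 44]
  travel:
    - [-8, 20, 40]
    - [-8, 20, 80]
    - [-8, 20, 110]
    - [-8, 20, 140]
    - [-8, 20, 160]
    - [-8, 20, 180]
    - [-8, 20, 200]
    - [-8, 20, 217]
    - [-8, 20, 217]
    - [-8, 20, 217]
  dr:
    - [0, 0, 0]
    - [0, 0, 0]
    - [0, 0, 0]
    - [0, 0, 0]
    - [0, 0, 0]
    - [0, 0, 0]
    - [0, 0, 0]
    - [0, 0, 0]
    - [0, 0, 0]
    - [0, 0, 0]

```text
clock: 2.95
position: [586.3, -47.1, 213.4]
ee_rot: [0.995, 0.102, 0.0, 0.0]
contact_force: [0.5, 0.2, 0.1]
gripper_width: 43.9
grasp_force: 0.0
```

Call:
move_arm:
  fingers: [23, 23, 23, 23, 23]
  travel:
    - [0, 0, 0]
    - [0, 0, 0]
    - [0, 0, 0]
    - [0, 0, 0]
    - [0, 0, 0]
  dr:
    - [0, 0, 0]
    - [0, 0, 0]
    - [0, 0, 0]
    - [0, 0, 0]
    - [0, 0, 0]

```text
clock: 3.45
position: [586.7, -47.8, 214.3]
ee_rot: [0.995, 0.102, 0.001, -0.0]
contact_force: [-1.7, 2.6, 4.8]
gripper_width: 23.5
grasp_force: 32.8
```

Call:
move_arm:
  fingers: [22, 22, 22]
  travel:
    - [0, 0, 0]
    - [0, 0, 0]
    - [0, 0, 0]
  dr:
    - [0, 0, 0]
    - [0, 0, 0]
    - [0, 0, 0]

```text
clock: 3.75
position: [586.7, -47.8, 214.4]
ee_rot: [0.995, 0.102, 0.001, -0.0]
contact_force: [-2.3, 2.1, 5.5]
gripper_width: 23.4
grasp_force: 55.8
```

Call:
move_arm:
  fingers: [20, 20, 20]
  travel:
    - [0, 0, 0]
    - [0, 0, 0]
    - [0, 0, 0]
  dr:
    - [0, 0, 0]
    - [0, 0, 0]
    - [0, 0, 0]

```text
clock: 4.05
position: [586.7, -47.8, 214.4]
ee_rot: [0.995, 0.102, 0.001, -0.0]
contact_force: [-1.2, 2.1, 7.0]
gripper_width: 22.9
grasp_force: 58.0
```

Call:
move_arm:
  fingers: [18, 18, 18, 18, 18, 18, 18, 18, 18, 18]
  travel:
    - [0, 0, -20]
    - [0, 0, -50]
    - [0, 0, -85]
    - [8, -40, -100]
    - [18, -85, -100]
    - [28, -130, -100]
    - [38, -175, -100]
    - [48, -220, -100]
    - [58, -265, -100]
    - [67, -307, -100]
  dr:
    - [0, 0, 0]
    - [0, 0, 0]
    - [0, 0, 0]
    - [0, 0, 0]
    - [0, 0, 0]
    - [0, 0, 0]
    - [0, 0, 0]
    - [0, 0, 0]
    - [0, 0, 0]
    - [0, 0, 0]

```text
clock: 5.05
position: [588.9, 267.6, 310.6]
ee_rot: [0.995, 0.101, -0.002, 0.0]
contact_force: [0.4, -0.4, -5.9]
gripper_width: 23.0
grasp_force: 59.9
```

Call:
move_arm:
  fingers: [18, 18, 18]
  travel:
    - [0, 0, 0]
    - [0, 0, 0]
    - [0, 0, 0]
  dr:
    - [0, 0, 0]
    - [0, 0, 0]
    - [0, 0, 0]

```text
clock: 5.35
position: [589.3, 265.0, 311.2]
ee_rot: [0.995, 0.101, -0.002, 0.001]
contact_force: [0.3, 0.0, -5.7]
gripper_width: 23.4
grasp_force: 60.5
```

Call:
move_arm:
  fingers: [18, 18, 18, 18, 18, 18, 18, 18, 18, 18]
  travel:
    - [0, 0, 25]
    - [0, 0, 50]
    - [0, 0, 70]
    - [0, 0, 85]
    - [0, 0, 95]
    - [0, 0, 99]
    - [0, 0, 101]
    - [0, 0, 102]
    - [0, 0, 102]
    - [0, 0, 102]
  dr:
    - [0, 0, 0]
    - [0, 0, 0]
    - [0, 0, 0]
    - [0, 0, 0]
    - [0, 0, 0]
    - [0, 0, 0]
    - [0, 0, 0]
    - [0, 0, 0]
    - [0, 0, 0]
    - [0, 0, 0]

```text
clock: 6.35
position: [590.0, 266.2, 211.5]
ee_rot: [0.995, 0.102, 0.001, -0.0]
contact_force: [0.5, -0.5, -5.6]
gripper_width: 23.1
grasp_force: 60.5
```

Call:
move_arm:
  fingers: [23, 24, 26, 30, 36, 44, 44, 44]
  travel:
    - [0, 0, 0]
    - [0, 0, 0]
    - [0, 0, 0]
    - [0, 0, 0]
    - [0, 0, 0]
    - [0, 0, 0]
    - [0, 0, 0]
    - [0, 0, 0]
  dr:
    - [0, 0, 0]
    - [0, 0, 0]
    - [0, 0, 0]
    - [0, 0, 0]
    - [0, 0, 0]
    - [0, 0, 0]
    - [0, 0, 0]
    - [0, 0, 0]

```text
clock: 7.15
position: [589.9, 266.1, 210.9]
ee_rot: [0.995, 0.101, 0.0, -0.0]
contact_force: [0.5, -0.1, -0.5]
gripper_width: 43.9
grasp_force: 0.0
```

Call:
move_arm:
  fingers: [44, 44, 44, 60, 60, 60, 60, 60, 60, 60]
  travel:
    - [0, 0, -40]
    - [0, 0, -85]
    - [-40, 5, -100]
    - [-80, 12, -100]
    - [-120, 18, -100]
    - [-160, 22, -100]
    - [-192, 26, -100]
    - [-192, 26, -90]
    - [-192, 26, -80]
    - [-192, 26, -70]
  dr:
    - [0, 0, 0]
    - [0, 0, 0]
    - [0, 0, -0.12]
    - [0, 0, -0.25]
    - [0, 0, -0.4]
    - [0, 0, -0.54]
    - [0, 0, -0.68]
    - [0, 0, -0.82]
    - [0, 0, -0.96]
    - [0, 0, -0.964]

```text
clock: 8.15
position: [406.9, 201.8, 280.8]
ee_rot: [0.834, 0.551, 0.001, -0.0]
contact_force: [0.2, -0.0, 0.3]
gripper_width: 60.0
grasp_force: 0.0
```

```bash
python3 - <<'E'
from h import *
goto((406.7,202,172),-0.406)
im,m=snap('w2');rects('w',im,8,(6,100,90),(22,255,255),200,m)
E
```

```text
travel [ -0.   -0.3 108.8] dr [ 0.001 -0.001  0.003] j [ 0.82  0.24 -0.57  0.   -0.76  1.92] phi now -0.403
w px [413. 172.] xy 522.8 167.6 size 49.6 36.0 yaw -1.493
w px [252. 183.] xy 405.0 204.0 size 89.2 47.6 yaw 1.169
```

Call:
move_arm:
  fingers: [60, 60, 60, 60, 60, 60, 60, 60, 60, 60]
  travel:
    - [1, -1.5, 40]
    - [1, -1.5, 70]
    - [1, -1.5, 90]
    - [1, -1.5, 98]
    - [1, -1.5, 102]
    - [1, -1.5, 105]
    - [1, -1.5, 107]
    - [1, -1.5, 109]
    - [1, -1.5, 109]
    - [1, -1.5, 109]
  dr:
    - [0, 0, 0]
    - [0, 0, 0]
    - [0, 0, 0]
    - [0, 0, 0]
    - [0, 0, 0]
    - [0, 0, 0]
    - [0, 0, 0]
    - [0, 0, 0]
    - [0, 0, 0]
    - [0, 0, 0]

```text
clock: 9.2
position: [406.1, 203.4, 172.1]
ee_rot: [0.835, 0.551, 0.0, -0.0]
contact_force: [-0.0, -0.8, -0.2]
gripper_width: 60.2
grasp_force: 0.0
```

Call:
move_arm:
  fingers: [56, 53, 51, 50, 49.5, 49, 48.7, 48.5, 48.5, 48.5]
  travel:
    - [0, 0, 0]
    - [0, 0, 0]
    - [0, 0, 0]
    - [0, 0, 0]
    - [0, 0, 0]
    - [0, 0, 0]
    - [0, 0, 0]
    - [0, 0, 0]
    - [0, 0, 0]
    - [0, 0, 0]
  dr:
    - [0, 0, 0]
    - [0, 0, 0]
    - [0, 0, 0]
    - [0, 0, 0]
    - [0, 0, 0]
    - [0, 0, 0]
    - [0, 0, 0]
    - [0, 0, 0]
    - [0, 0, 0]
    - [0, 0, 0]

```text
clock: 10.2
position: [406.1, 203.3, 171.7]
ee_rot: [0.834, 0.551, 0.0, 0.0]
contact_force: [-0.1, -0.1, 0.6]
gripper_width: 48.5
grasp_force: 0.2
```

Call:
move_arm:
  fingers: [48.2, 48, 47.8, 47.8]
  travel:
    - [0, 0, 0]
    - [0, 0, 0]
    - [0, 0, 0]
    - [0, 0, 0]
  dr:
    - [0, 0, 0]
    - [0, 0, 0]
    - [0, 0, 0]
    - [0, 0, 0]

```text
clock: 10.6
position: [406.1, 203.3, 171.8]
ee_rot: [0.834, 0.551, 0.0, 0.0]
contact_force: [-0.6, -0.5, 1.0]
gripper_width: 47.5
grasp_force: 3.9
```

Call:
move_arm:
  fingers: [47.7, 47.6, 47.6, 47.6]
  travel:
    - [0, 0, 0]
    - [0, 0, 0]
    - [0, 0, 0]
    - [0, 0, 0]
  dr:
    - [0, 0, 0]
    - [0, 0, 0]
    - [0, 0, 0]
    - [0, 0, 0]

```text
clock: 11.0
position: [406.1, 203.3, 171.8]
ee_rot: [0.834, 0.551, 0.0, 0.0]
contact_force: [-0.1, 0.6, 3.0]
gripper_width: 47.7
grasp_force: 7.8
```

```bash
python3 - <<'E'
from h import *
c,s=np.cos(.193),np.sin(.193)
J=lambda x,y:np.array([633.3+c*x-s*y,9.8+s*x+c*y])
print(arm.read_state()['grasp_force'],J(-45,-24),J(-49,-27))
goto((*J(-49,-27),300),.193-np.pi/2)
E
```

```text
7.773174494504929 [593.73880147 -22.38558017] [590.38848067 -26.0970961 ]
travel [-138.6  259.6 -128.2] dr [ 0.    -0.     0.974] j [ 0.82  0.43 -0.68  0.   -0.46  1.91] phi now -0.404
```

Call:
move_arm:
  fingers: [47.6, 47.6, 47.6, 47.6, 47.6, 47.6, 47.6, 47.6, 47.6, 47.6]
  travel:
    - [0, 0, -15]
    - [0, 0, -50]
    - [0, 0, -90]
    - [-10, 20, -115]
    - [-30, 55, -128]
    - [-50, 95, -128]
    - [-70, 135, -128]
    - [-90, 172, -128]
    - [-110, 208, -128]
    - [-128, 240, -128]
  dr:
    - [0, 0, 0]
    - [0, 0, 0]
    - [0, 0, 0]
    - [0, 0, 0.1]
    - [0, 0, 0.24]
    - [0, 0, 0.38]
    - [0, 0, 0.52]
    - [0, 0, 0.66]
    - [0, 0, 0.8]
    - [0, 0, 0.93]

```text
clock: 12.0
position: [577.3, -10.4, 299.1]
ee_rot: [0.993, 0.115, -0.001, -0.0]
contact_force: [-0.4, 0.3, 0.0]
gripper_width: 47.8
grasp_force: 7.8
```

```bash
cat >> h.py <<'E'
_c,_s=np.cos(.193),np.sin(.193)
J=lambda x,y:np.array([633.3+_c*x-_s*y,9.8+_s*x+_c*y])
PJ=.193-np.pi/2
E
python3 - <<'E'
from h import *
s=arm.read_state();print(s['grasp_force'],s['gripper_width'],s['position'])
goto((*J(-48.5,-27),300),PJ)
E
```

```text
7.790229767560959 47.83600716322266 [577.26859771 -10.37143958 299.05767002]
travel [ 9.7 18.3 -1. ] dr [-0.     0.001  0.038] j [ 0.26  0.4  -0.25 -0.   -0.92  1.54] phi now -1.34
```

Call:
move_arm:
  fingers: [47.6, 47.6, 47.6, 47.6]
  travel:
    - [10, 19, 30]
    - [10, 19, 60]
    - [10, 19, 60]
    - [10, 19, 60]
  dr:
    - [0, 0, 0.04]
    - [0, 0, 0.04]
    - [0, 0, 0.04]
    - [0, 0, 0.04]

```text
clock: 12.4
position: [590.6, -24.7, 239.4]
ee_rot: [0.995, 0.099, -0.001, 0.0]
contact_force: [-0.0, -0.3, 0.6]
gripper_width: 47.9
grasp_force: 7.8
```

```bash
python3 - <<'E'
from h import *
goto((*J(-48.5,-27),182),PJ)
im,m=snap('w3')
cv2.imwrite('pics/w3.png',im[...,::-1])
E
```

```text
travel [ 0.1  1.3 57.4] dr [0.    0.002 0.005] j [ 0.23  0.49 -0.28  0.   -0.8   1.54] phi now -1.373
```

View pics/w3.png

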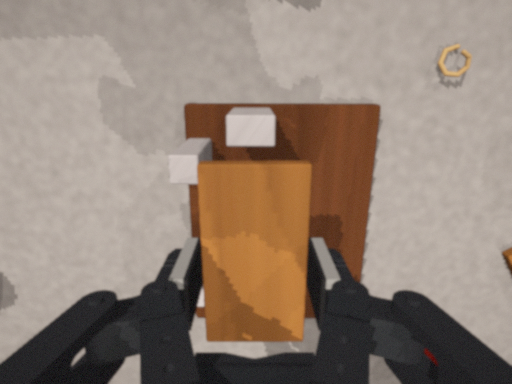

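Call:
move_arm:
  fingers: [47.6, 47.6, 47.6, 47.6, 47.6, 47.6, 47.6, 47.6, 47.6, 47.6]
  travel:
    - [0, 1.3, 15]
    - [0, 1.3, 30]
    - [0, 1.3, 42]
    - [0, 1.3, 49]
    - [0, 1.3, 53]
    - [0, 1.3, 55]
    - [0, 1.3, 56]
    - [0, 1.3, 57]
    - [0, 1.3, 57]
    - [0, 1.3, 57]
  dr:
    - [0, 0, 0.005]
    - [0, 0, 0.005]
    - [0, 0, 0.005]
    - [0, 0, 0.005]
    - [0, 0, 0.005]
    - [0, 0, 0.005]
    - [0, 0, 0.005]
    - [0, 0, 0.005]
    - [0, 0, 0.005]
    - [0, 0, 0.005]

```text
clock: 13.45
position: [591.1, -26.1, 182.9]
ee_rot: [0.995, 0.096, 0.0, -0.0]
contact_force: [-1.2, 0.5, 0.8]
gripper_width: 47.7
grasp_force: 7.8
```

Call:
move_arm:
  fingers: [48, 48.5, 49.5, 52, 56, 58, 58, 58]
  travel:
    - [0, 0, 0]
    - [0, 0, 0]
    - [0, 0, 0]
    - [0, 0, 0]
    - [0, 0, 0]
    - [0, 0, 0]
    - [0, 0, -30]
    - [0, 0, -70]
  dr:
    - [0, 0, 0]
    - [0, 0, 0]
    - [0, 0, 0]
    - [0, 0, 0]
    - [0, 0, 0]
    - [0, 0, 0]
    - [0, 0, 0]
    - [0, 0, 0]

```text
clock: 14.25
position: [590.2, -26.2, 251.2]
ee_rot: [0.995, 0.096, -0.003, 0.0]
contact_force: [1.2, 0.5, 0.0]
gripper_width: 58.1
grasp_force: 0.0
```

```bash
python3 - <<'E'
from h import *
print(arm.read_state()['position'])
im=arm.get_image('top')
for r in rects('top',im,8,(5,90,70),(22,255,255)): pass
goto((601.5,-249.2,280),-.812-np.pi/2)
E
```

```text
[590.23052152 -26.15655716 251.19958029]
top px [272. 373.] xy -36.3 -7.6 size 97.7 52.7 yaw 1.207
top px [ 39. 313.] xy 149.8 638.2 size 219.9 173.9 yaw -0.003
top px [ 33. 206.] xy 439.2 673.4 size 34.9 32.7 yaw -1.533
top px [346. 207.] xy 417.9 -236.4 size 92.2 49.2 yaw 1.351
top px [ 40. 184.] xy 506.1 655.6 size 59.5 38.3 yaw 1.55
top px [402. 180.] xy 494.3 -404.6 size 91.7 49.6 yaw 0.16
top px [478. 176.] xy 501.3 -626.0 size 202.0 103.6 yaw -1.57
top px [ 44. 161.] xy 572.6 646.3 size 64.8 38.9 yaw 1.231
top px [272. 157.] xy 569.2 -23.8 size 73.5 44.8 yaw 1.55
top px [292. 160.] xy 563.0 -83.4 size 89.0 41.8 yaw 0.145
top px [348. 146.] xy 601.1 -249.7 size 91.4 50.0 yaw -0.808
top px [ 64. 137.] xy 639.5 595.4 size 55.0 49.5 yaw -0.111
top px [216.  97.] xy 754.6 134.8 size 54.0 21.6 yaw 1.55
top px [273. 104.] xy 723.0 -33.1 size 119.5 84.8 yaw -1.465
top px [357.  82.] xy 792.8 -287.1 size 62.3 61.3 yaw 0.734
top px [  6. 151.] xy 602.7 743.1 size 532.1 68.5 yaw 0.049
top px [251.  70.] xy 836.9 31.2 size 182.0 29.4 yaw -1.547
top px [411.  64.] xy 847.6 -450.3 size 98.7 66.1 yaw 1.4
travel [-34.6 220.8 -19.7] dr [-0.003 -0.01   1.006] j [ 0.23  0.47 -0.26  0.   -0.83  1.53] phi now -1.376
```

Call:
move_arm:
  fingers: [60, 60, 60, 60, 60, 60, 60, 60, 60, 60]
  travel:
    - [0, 10, -29]
    - [-5, 40, -29]
    - [-10, 70, -29]
    - [-16, 105, -29]
    - [-22, 140, -29]
    - [-28, 175, -29]
    - [-33, 205, -29]
    - [-35, 221, -29]
    - [-35, 221, -29]
    - [-35, 221, -29]
  dr:
    - [0, 0, 0.1]
    - [0, 0, 0.24]
    - [0, 0, 0.38]
    - [0, 0, 0.52]
    - [0, 0, 0.66]
    - [0, 0, 0.8]
    - [0, 0, 0.93]
    - [0, 0, 1.006]
    - [0, 0, 1.006]
    - [0, 0, 1.006]

```text
clock: 15.3
position: [598.6, -249.8, 281.4]
ee_rot: [0.918, -0.396, -0.0, -0.0]
contact_force: [-0.9, -0.0, -0.3]
gripper_width: 59.9
grasp_force: 0.0
```

```bash
python3 - <<'E'
from h import *
im,m=snap('w4');rs=rects('w',im,8,(6,100,90),(22,255,255),600,m)
for r in rs:
    if 85<r[2]<95 and 44<r[3]<53: goto((r[0],r[1],171.8),r[4]+np.pi/2)
E
```

```text
w px [113. 375.] xy 571.8 -29.1 size 35.3 25.9 yaw 0.757
w px [ 70. 294.] xy 639.8 -66.9 size 46.3 42.5 yaw 0.203
w px [250. 181.] xy 601.8 -251.4 size 88.9 47.6 yaw -0.816
w px [485. 126.] xy 501.7 -404.4 size 81.0 48.3 yaw 0.16
w px [20. 17.] xy 786.6 -230.7 size 39.0 25.7 yaw 0.757
travel [  3.8  -0.8 109.7] dr [0.    0.    0.003] j [-0.15  0.53 -0.09 -0.   -0.96  0.9 ] phi now -2.384
```

Call:
move_arm:
  fingers: [60, 60, 60, 60, 60, 60, 60, 60, 60, 60]
  travel:
    - [3, -1, 40]
    - [3, -1, 70]
    - [3, -1, 90]
    - [3, -1, 98]
    - [3, -1, 103]
    - [3, -1, 106]
    - [3, -1, 108]
    - [3, -1, 109.5]
    - [3, -1, 109.5]
    - [3, -1, 109.5]
  dr:
    - [0, 0, 0]
    - [0, 0, 0]
    - [0, 0, 0]
    - [0, 0, 0]
    - [0, 0, 0]
    - [0, 0, 0]
    - [0, 0, 0]
    - [0, 0, 0]
    - [0, 0, 0]
    - [0, 0, 0]

```text
clock: 16.35
position: [601.7, -251.2, 172.7]
ee_rot: [0.918, -0.396, 0.0, -0.0]
contact_force: [0.0, -0.2, 0.7]
gripper_width: 60.4
grasp_force: 0.0
```

Call:
move_arm:
  fingers: [56, 53, 51, 50, 49.5, 49, 48.7, 48.4, 48.2, 48]
  travel:
    - [0, 0, 0]
    - [0, 0, 0]
    - [0, 0, 0]
    - [0, 0, 0]
    - [0, 0, 0]
    - [0, 0, 0]
    - [0, 0, 0]
    - [0, 0, 0]
    - [0, 0, 0]
    - [0, 0, 0]
  dr:
    - [0, 0, 0]
    - [0, 0, 0]
    - [0, 0, 0]
    - [0, 0, 0]
    - [0, 0, 0]
    - [0, 0, 0]
    - [0, 0, 0]
    - [0, 0, 0]
    - [0, 0, 0]
    - [0, 0, 0]

```text
clock: 17.35
position: [601.6, -251.2, 172.2]
ee_rot: [0.918, -0.396, -0.0, 0.0]
contact_force: [-0.7, 0.2, -0.2]
gripper_width: 47.9
grasp_force: 0.2
```

Call:
move_arm:
  fingers: [47.9, 47.8, 47.7, 47.6, 47.6, 47.6]
  travel:
    - [0, 0, 0]
    - [0, 0, 0]
    - [0, 0, 0]
    - [0, 0, 0]
    - [0, 0, 0]
    - [0, 0, 0]
  dr:
    - [0, 0, 0]
    - [0, 0, 0]
    - [0, 0, 0]
    - [0, 0, 0]
    - [0, 0, 0]
    - [0, 0, 0]

```text
clock: 17.95
position: [601.6, -251.2, 172.2]
ee_rot: [0.918, -0.396, -0.0, 0.0]
contact_force: [-0.6, -0.6, -0.3]
gripper_width: 47.7
grasp_force: 7.6
```

```bash
python3 - <<'E'
from h import *
goto((*J(-48.5,-27),260),PJ)
E
```

```text
travel [-171.  -146.8  -87.8] dr [ 0.     0.    -1.007] j [-0.15  0.66 -0.17  0.   -0.74  0.9 ] phi now -2.385
```

Call:
move_arm:
  fingers: [47.6, 47.6, 47.6, 47.6, 47.6, 47.6, 47.6, 47.6, 47.6, 47.6]
  travel:
    - [0, 0, -15]
    - [0, 0, -50]
    - [-10, -8, -80]
    - [-35, -30, -88]
    - [-62, -53, -88]
    - [-90, -77, -88]
    - [-118, -101, -88]
    - [-145, -124, -88]
    - [-164, -141, -88]
    - [-171, -147, -88]
  dr:
    - [0, 0, 0]
    - [0, 0, 0]
    - [0, 0, -0.12]
    - [0, 0, -0.25]
    - [0, 0, -0.39]
    - [0, 0, -0.53]
    - [0, 0, -0.67]
    - [0, 0, -0.81]
    - [0, 0, -0.94]
    - [0, 0, -1.007]

```text
clock: 18.95
position: [590.9, -23.6, 261.5]
ee_rot: [0.995, 0.1, 0.001, -0.0]
contact_force: [0.7, -0.0, -0.4]
gripper_width: 47.6
grasp_force: 7.7
```

Call:
move_arm:
  fingers: [47.6, 47.6, 47.6]
  travel:
    - [0, 0, 0]
    - [0, 0, 10]
    - [0, 0, 10]
  dr:
    - [0, 0, 0]
    - [0, 0, 0]
    - [0, 0, 0]

```text
clock: 19.25
position: [590.3, -26.8, 248.8]
ee_rot: [0.995, 0.095, -0.001, -0.0]
contact_force: [-0.1, 1.2, -0.6]
gripper_width: 47.8
grasp_force: 7.6
```

```bash
python3 - <<'E'
from h import *
goto((*J(-48.5,-27),190.6),PJ)
im,m=snap('w5')
E
```

```text
travel [ 0.8 -0.6 58.2] dr [-0.     0.003 -0.002] j [ 0.23  0.48 -0.27 -0.   -0.82  1.53] phi now -1.38
```

View pics/w5.png

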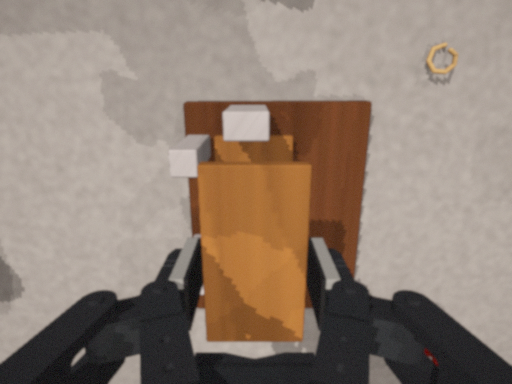

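Call:
move_arm:
  fingers: [47.6, 47.6, 47.6, 47.6, 47.6, 47.6, 47.6, 47.6, 47.6, 47.6]
  travel:
    - [0.7, -0.5, 15]
    - [0.7, -0.5, 30]
    - [0.7, -0.5, 42]
    - [0.7, -0.5, 49]
    - [0.7, -0.5, 53]
    - [0.7, -0.5, 55]
    - [0.7, -0.5, 57]
    - [0.7, -0.5, 58]
    - [0.7, -0.5, 58]
    - [0.7, -0.5, 58]
  dr:
    - [0, 0, 0]
    - [0, 0, 0]
    - [0, 0, 0]
    - [0, 0, 0]
    - [0, 0, 0]
    - [0, 0, 0]
    - [0, 0, 0]
    - [0, 0, 0]
    - [0, 0, 0]
    - [0, 0, 0]

```text
clock: 20.3
position: [591.7, -25.2, 192.5]
ee_rot: [0.995, 0.097, 0.0, -0.0]
contact_force: [-0.3, 0.7, 0.5]
gripper_width: 47.7
grasp_force: 7.7
```

Call:
move_arm:
  fingers: [48, 48.5, 49.5, 52, 56, 58, 58, 58, 58]
  travel:
    - [0, 0, 0]
    - [0, 0, 0]
    - [0, 0, 0]
    - [0, 0, 0]
    - [0, 0, 0]
    - [0, 0, 0]
    - [0, 0, -30]
    - [0, 0, -70]
    - [0, 0, -90]
  dr:
    - [0, 0, 0]
    - [0, 0, 0]
    - [0, 0, 0]
    - [0, 0, 0]
    - [0, 0, 0]
    - [0, 0, 0]
    - [0, 0, 0]
    - [0, 0, 0]
    - [0, 0, 0]

```text
clock: 21.2
position: [592.4, -25.2, 285.5]
ee_rot: [0.995, 0.097, 0.002, 0.0]
contact_force: [-0.1, 0.2, 0.3]
gripper_width: 58.2
grasp_force: 0.0
```

```bash
python3 - <<'E'
from h import *
print(arm.read_state()['position'])
im=arm.get_image('top')
im[:130]=0;im[220:]=0;im[:,:240]=0;im[:,430:]=0
rects('top',im,8,(5,90,70),(22,255,255))
goto((495.5,-402.5,271),.162-np.pi/2)
E
```

```text
[592.39814004 -25.18603419 285.46621416]
top px [346. 207.] xy 418.5 -236.4 size 92.3 49.4 yaw 1.331
top px [402. 180.] xy 494.4 -404.7 size 91.7 49.5 yaw 0.165
top px [271. 154.] xy 575.2 -21.0 size 73.6 56.8 yaw 1.55
top px [289. 162.] xy 563.5 -66.6 size 96.6 74.5 yaw 0.184
travel [-168.8  351.4   16.1] dr [ 0.001 -0.01   0.033] j [ 0.23  0.44 -0.23  0.   -0.9   1.53] phi now -1.376
```

Call:
move_arm:
  fingers: [60, 60, 60, 60, 60, 60, 60, 60, 60, 60]
  travel:
    - [-10, 20, 0]
    - [-30, 60, 2]
    - [-50, 104, 5]
    - [-71, 148, 5]
    - [-92, 192, 5]
    - [-113, 236, 5]
    - [-134, 280, 5]
    - [-155, 324, 5]
    - [-169, 352, 5]
    - [-169, 352, 5]
  dr:
    - [0, 0, 0]
    - [0, 0, 0.03]
    - [0, 0, 0.03]
    - [0, 0, 0.03]
    - [0, 0, 0.03]
    - [0, 0, 0.03]
    - [0, 0, 0.03]
    - [0, 0, 0.03]
    - [0, 0, 0.03]
    - [0, 0, 0.03]

```text
clock: 22.25
position: [491.7, -406.7, 276.4]
ee_rot: [0.997, 0.079, -0.0, 0.0]
contact_force: [-0.2, 0.2, -0.5]
gripper_width: 60.0
grasp_force: 0.0
```

Call:
move_arm:
  fingers: [60, 60]
  travel:
    - [0, 0, 0]
    - [0, 0, 0]
  dr:
    - [0, 0, 0]
    - [0, 0, 0]

```text
clock: 22.45
position: [493.5, -402.4, 277.0]
ee_rot: [0.997, 0.082, -0.0, -0.0]
contact_force: [-0.2, -0.6, -0.5]
gripper_width: 59.9
grasp_force: 0.0
```

```bash
python3 - <<'E'
from h import *
im,m=snap('w6');rs=rects('w',im,8,(6,100,90),(22,255,255),600,m)
for r in rs:
    if 85<r[2]<95 and 44<r[3]<53: goto((r[0],r[1],171.8),r[4]+np.pi/2)
E
```

```text
w px [ 45. 244.] xy 418.6 -245.6 size 77.9 51.2 yaw 1.345
w px [454. 219.] xy 493.2 -573.3 size 110.8 110.6 yaw -1.568
w px [260. 184.] xy 494.7 -406.5 size 89.6 47.0 yaw 0.162
travel [  0.3   4.6 105.3] dr [-0.     0.     0.002] j [-0.43  0.51 -0.12 -0.   -0.93  2.17] phi now -1.406
```

Call:
move_arm:
  fingers: [60, 60, 60, 60, 60, 60, 60, 60, 60, 60]
  travel:
    - [0.5, 4, 40]
    - [0.5, 4, 70]
    - [0.5, 4, 90]
    - [0.5, 4, 96]
    - [0.5, 4, 99]
    - [0.5, 4, 102]
    - [0.5, 4, 104]
    - [0.5, 4, 105]
    - [0.5, 4, 105]
    - [0.5, 4, 105]
  dr:
    - [0, 0, 0]
    - [0, 0, 0]
    - [0, 0, 0]
    - [0, 0, 0]
    - [0, 0, 0]
    - [0, 0, 0]
    - [0, 0, 0]
    - [0, 0, 0]
    - [0, 0, 0]
    - [0, 0, 0]

```text
clock: 23.5
position: [494.5, -407.1, 172.7]
ee_rot: [0.997, 0.081, 0.0, 0.0]
contact_force: [0.2, 0.4, -0.1]
gripper_width: 60.1
grasp_force: 0.0
```

Call:
move_arm:
  fingers: [56, 53, 51, 50, 49.5, 49, 48.7, 48.4, 48.2, 48]
  travel:
    - [0, 0, 0]
    - [0, 0, 0]
    - [0, 0, 0]
    - [0, 0, 0]
    - [0, 0, 0]
    - [0, 0, 0]
    - [0, 0, 0]
    - [0, 0, 0]
    - [0, 0, 0]
    - [0, 0, 0]
  dr:
    - [0, 0, 0]
    - [0, 0, 0]
    - [0, 0, 0]
    - [0, 0, 0]
    - [0, 0, 0]
    - [0, 0, 0]
    - [0, 0, 0]
    - [0, 0, 0]
    - [0, 0, 0]
    - [0, 0, 0]

```text
clock: 24.5
position: [494.5, -407.0, 172.2]
ee_rot: [0.997, 0.082, -0.0, -0.0]
contact_force: [-0.5, 0.2, 0.4]
gripper_width: 47.7
grasp_force: 0.3
```

Call:
move_arm:
  fingers: [47.9, 47.8, 47.7, 47.6, 47.6, 47.6]
  travel:
    - [0, 0, 0]
    - [0, 0, 0]
    - [0, 0, 0]
    - [0, 0, 0]
    - [0, 0, 0]
    - [0, 0, 0]
  dr:
    - [0, 0, 0]
    - [0, 0, 0]
    - [0, 0, 0]
    - [0, 0, 0]
    - [0, 0, 0]
    - [0, 0, 0]

```text
clock: 25.1
position: [494.5, -407.0, 172.3]
ee_rot: [0.997, 0.082, -0.0, -0.0]
contact_force: [1.1, 1.3, 1.5]
gripper_width: 47.7
grasp_force: 7.6
```

```bash
python3 - <<'E'
from h import *
goto((*J(-48.5,-27),260),PJ)
E
```

```text
travel [ 157.  -360.3  -87.7] dr [-0.    0.   -0.03] j [-0.44  0.65 -0.2   0.   -0.73  2.17] phi now -1.408
```

Call:
move_arm:
  fingers: [47.6, 47.6, 47.6, 47.6, 47.6, 47.6, 47.6, 47.6, 47.6, 47.6]
  travel:
    - [0, 0, -15]
    - [0, 0, -50]
    - [8, -20, -82]
    - [25, -58, -88]
    - [44, -102, -88]
    - [63, -146, -88]
    - [82, -190, -88]
    - [101, -234, -88]
    - [120, -276, -88]
    - [138, -318, -88]
  dr:
    - [0, 0, 0]
    - [0, 0, 0]
    - [0, 0, 0]
    - [0, 0, -0.03]
    - [0, 0, -0.03]
    - [0, 0, -0.03]
    - [0, 0, -0.03]
    - [0, 0, -0.03]
    - [0, 0, -0.03]
    - [0, 0, -0.03]

```text
clock: 26.1
position: [579.4, -68.9, 261.5]
ee_rot: [0.995, 0.097, 0.001, 0.0]
contact_force: [0.2, -0.3, -0.2]
gripper_width: 47.8
grasp_force: 7.6
```

Call:
move_arm:
  fingers: [47.6, 47.6, 47.6, 47.6]
  travel:
    - [13, -28, 0]
    - [20, -42, 0]
    - [20, -42, 0]
    - [20, -42, 0]
  dr:
    - [0, 0, 0]
    - [0, 0, 0]
    - [0, 0, 0]
    - [0, 0, 0]

```text
clock: 26.5
position: [590.4, -26.2, 260.6]
ee_rot: [0.995, 0.096, 0.0, 0.0]
contact_force: [-0.6, -0.1, -1.3]
gripper_width: 47.7
grasp_force: 7.6
```

```bash
python3 - <<'E'
from h import *
goto((*J(-48.5,-27),198.8),PJ)
E
```

```text
travel [ 0.5 -0.1 61.8] dr [ 0. -0.  0.] j [ 0.23  0.47 -0.26  0.   -0.84  1.53] phi now -1.378
```

Call:
move_arm:
  fingers: [47.6, 47.6, 47.6, 47.6, 47.6, 47.6, 47.6, 47.6, 47.6, 47.6]
  travel:
    - [0.5, 0, 15]
    - [0.5, 0, 32]
    - [0.5, 0, 45]
    - [0.5, 0, 53]
    - [0.5, 0, 57]
    - [0.5, 0, 59]
    - [0.5, 0, 61]
    - [0.5, 0, 62]
    - [0.5, 0, 62]
    - [0.5, 0, 62]
  dr:
    - [0, 0, 0]
    - [0, 0, 0]
    - [0, 0, 0]
    - [0, 0, 0]
    - [0, 0, 0]
    - [0, 0, 0]
    - [0, 0, 0]
    - [0, 0, 0]
    - [0, 0, 0]
    - [0, 0, 0]

```text
clock: 27.5
position: [591.1, -25.6, 198.5]
ee_rot: [0.995, 0.097, 0.0, -0.0]
contact_force: [0.0, -0.6, 0.1]
gripper_width: 47.7
grasp_force: 7.6
```

Call:
move_arm:
  fingers: [48, 48.5, 49.5, 52, 56, 58, 58, 58, 58]
  travel:
    - [0, 0, 0]
    - [0, 0, 0]
    - [0, 0, 0]
    - [0, 0, 0]
    - [0, 0, 0]
    - [0, 0, 0]
    - [0, 0, -30]
    - [0, 0, -70]
    - [0, 0, -70]
  dr:
    - [0, 0, 0]
    - [0, 0, 0]
    - [0, 0, 0]
    - [0, 0, 0]
    - [0, 0, 0]
    - [0, 0, 0]
    - [0, 0, 0]
    - [0, 0, 0]
    - [0, 0, 0]

```text
clock: 28.4
position: [593.0, -25.4, 273.9]
ee_rot: [0.995, 0.097, 0.006, 0.0]
contact_force: [0.8, -0.2, 0.8]
gripper_width: 58.0
grasp_force: 0.0
```

```bash
python3 - <<'E'
from h import *
print(arm.read_state()['position'])
im=arm.get_image('top')
im[:130]=0;im[220:]=0;im[:,:240]=0;im[:,430:]=0
rects('top',im,8,(5,90,70),(22,255,255))
goto((417,-237,275),1.338+np.pi/2)
E
```

```text
[593.02231922 -25.43198039 273.94993156]
top px [346. 207.] xy 418.5 -236.4 size 92.3 49.4 yaw 1.331
top px [271. 154.] xy 577.5 -22.3 size 70.2 61.8 yaw -1.357
top px [293. 158.] xy 569.5 -86.5 size 101.3 40.1 yaw 0.099
travel [-212.3  173.9   -5.1] dr [ 0.004 -0.006 -1.144] j [ 0.23  0.45 -0.25  0.   -0.86  1.53] phi now -1.377
```

Call:
move_arm:
  fingers: [60, 60, 60, 60, 60, 60, 60, 60, 60, 60]
  travel:
    - [-10, 8, 0]
    - [-35, 28, 0]
    - [-62, 50, 0]
    - [-90, 73, 0]
    - [-118, 96, 0]
    - [-146, 119, 0]
    - [-174, 142, 0]
    - [-200, 164, 0]
    - [-212, 174, 0]
    - [-212, 174, 0]
  dr:
    - [0, 0, 0.12]
    - [0, 0, 0.26]
    - [0, 0, 0.4]
    - [0, 0, 0.54]
    - [0, 0, 0.68]
    - [0, 0, 0.82]
    - [0, 0, 0.96]
    - [0, 0, 1.1]
    - [0, 0, 1.24]
    - [0, 0, 1.38]

```text
clock: 29.45
position: [414.4, -238.4, 267.3]
ee_rot: [0.826, -0.563, -0.001, 0.0]
contact_force: [-0.2, 0.8, -0.2]
gripper_width: 59.8
grasp_force: 0.0
```

Call:
move_arm:
  fingers: [60, 60, 60, 60, 60, 60, 60]
  travel:
    - [0, 0, 0]
    - [0, 0, 0]
    - [0, 0, 0]
    - [0, 0, 0]
    - [0, 0, 0]
    - [0, 0, 0]
    - [0, 0, 0]
  dr:
    - [0, 0, 0.14]
    - [0, 0, 0.28]
    - [0, 0, 0.42]
    - [0, 0, 0.56]
    - [0, 0, 0.615]
    - [0, 0, 0.615]
    - [0, 0, 0.615]

```text
clock: 30.15
position: [416.2, -237.1, 267.7]
ee_rot: [-0.621, 0.784, 0.0, -0.0]
contact_force: [-0.1, -0.1, 0.3]
gripper_width: 59.9
grasp_force: 0.0
```

```bash
python3 - <<'E'
from h import *
print(arm.read_state()['position'])
im,m=snap('w7');rs=rects('w',im,8,(6,100,90),(22,255,255),600,m)
for r in rs:
    if 85<r[2]<95 and 44<r[3]<53: goto((r[0],r[1],171.8),r[4]+np.pi/2)
E
```

```text
[ 416.16424947 -237.08310754  267.66525662]
w px [250. 191.] xy 416.9 -238.5 size 89.4 47.0 yaw 1.34
travel [ 1.2 -1.1 96. ] dr [0.001 0.    0.001] j [-0.18  0.3  -0.53 -0.   -0.75 -0.05] phi now 2.912
```

Call:
move_arm:
  fingers: [60, 60, 60, 60, 60, 60, 60, 60, 60, 60]
  travel:
    - [1, -1, 35]
    - [1, -1, 60]
    - [1, -1, 78]
    - [1, -1, 86]
    - [1, -1, 90]
    - [1, -1, 93]
    - [1, -1, 95]
    - [1, -1, 96]
    - [1, -1, 96]
    - [1, -1, 96]
  dr:
    - [0, 0, 0]
    - [0, 0, 0]
    - [0, 0, 0]
    - [0, 0, 0]
    - [0, 0, 0]
    - [0, 0, 0]
    - [0, 0, 0]
    - [0, 0, 0]
    - [0, 0, 0]
    - [0, 0, 0]

```text
clock: 31.2
position: [417.3, -238.4, 172.6]
ee_rot: [-0.621, 0.784, -0.0, 0.0]
contact_force: [0.8, -0.2, 1.0]
gripper_width: 59.8
grasp_force: 0.0
```

Call:
move_arm:
  fingers: [56, 53, 51, 50, 49.5, 49, 48.7, 48.4, 48.2, 48]
  travel:
    - [0, 0, 0]
    - [0, 0, 0]
    - [0, 0, 0]
    - [0, 0, 0]
    - [0, 0, 0]
    - [0, 0, 0]
    - [0, 0, 0]
    - [0, 0, 0]
    - [0, 0, 0]
    - [0, 0, 0]
  dr:
    - [0, 0, 0]
    - [0, 0, 0]
    - [0, 0, 0]
    - [0, 0, 0]
    - [0, 0, 0]
    - [0, 0, 0]
    - [0, 0, 0]
    - [0, 0, 0]
    - [0, 0, 0]
    - [0, 0, 0]

```text
clock: 32.2
position: [417.2, -238.3, 172.2]
ee_rot: [-0.621, 0.784, -0.0, 0.0]
contact_force: [0.9, -0.6, -0.1]
gripper_width: 47.9
grasp_force: 0.2
```

Call:
move_arm:
  fingers: [47.9, 47.8, 47.7, 47.6, 47.6, 47.6]
  travel:
    - [0, 0, 0]
    - [0, 0, 0]
    - [0, 0, 0]
    - [0, 0, 0]
    - [0, 0, 0]
    - [0, 0, 0]
  dr:
    - [0, 0, 0]
    - [0, 0, 0]
    - [0, 0, 0]
    - [0, 0, 0]
    - [0, 0, 0]
    - [0, 0, 0]

```text
clock: 32.8
position: [417.2, -238.4, 172.3]
ee_rot: [-0.621, 0.784, -0.0, 0.0]
contact_force: [0.6, 0.4, 1.0]
gripper_width: 47.7
grasp_force: 7.6
```

```bash
python3 - <<'E'
from h import *
goto((*J(-48.5,-27),260),PJ)
E
```

```text
travel [-246.5 -120.5  -87.7] dr [-0.     0.     1.147] j [-0.18  0.46 -0.61  0.   -0.5  -0.05] phi now 2.911
```

Call:
move_arm:
  fingers: [47.6, 47.6, 47.6, 47.6, 47.6, 47.6, 47.6, 47.6, 47.6, 47.6]
  travel:
    - [0, 0, -15]
    - [0, 0, -50]
    - [-15, -8, -80]
    - [-45, -22, -88]
    - [-85, -42, -88]
    - [-125, -61, -88]
    - [-165, -81, -88]
    - [-200, -98, -88]
    - [-230, -112, -88]
    - [-246.5, -120.5, -88]
  dr:
    - [0, 0, 0.05]
    - [0, 0, 0.17]
    - [0, 0, 0.3]
    - [0, 0, 0.43]
    - [0, 0, 0.56]
    - [0, 0, 0.69]
    - [0, 0, 0.82]
    - [0, 0, 0.95]
    - [0, 0, 1.07]
    - [0, 0, 1.147]

```text
clock: 33.8
position: [592.0, -23.8, 259.6]
ee_rot: [-0.095, 0.995, 0.0, -0.0]
contact_force: [-1.3, 0.8, 0.3]
gripper_width: 47.8
grasp_force: 7.6
```

Call:
move_arm:
  fingers: [47.6, 47.6, 47.6]
  travel:
    - [0, 0, 0]
    - [0, 0, 0]
    - [0, 0, 0]
  dr:
    - [0, 0, 0]
    - [0, 0, 0]
    - [0, 0, 0]

```text
clock: 34.1
position: [590.0, -26.7, 259.8]
ee_rot: [-0.096, 0.995, 0.0, -0.001]
contact_force: [0.2, 0.0, 0.2]
gripper_width: 47.7
grasp_force: 7.6
```

```bash
python3 - <<'E'
from h import *
print(arm.read_state()['position'],arm.read_state()['grasp_force'])
goto((*J(-48.5,-27),206.8),PJ)
im,m=snap('w8')
E
```

```text
[590.02215179 -26.72073503 259.80730211] 7.628276199102402
travel [-1.1  0.5 53. ] dr [ 0.    -0.002 -0.   ] j [ 0.23  0.47 -0.26 -0.   -0.84 -1.61] phi now 1.763
```

View pics/w8.png

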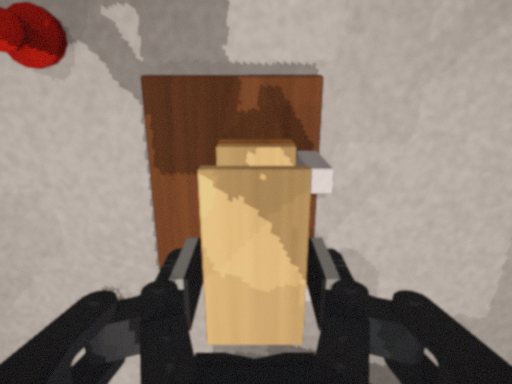

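Call:
move_arm:
  fingers: [47.6, 47.6, 47.6, 47.6, 47.6, 47.6, 47.6, 47.6, 47.6, 47.6]
  travel:
    - [-1, 0.5, 12]
    - [-1, 0.5, 26]
    - [-1, 0.5, 38]
    - [-1, 0.5, 45]
    - [-1, 0.5, 49]
    - [-1, 0.5, 51]
    - [-1, 0.5, 52.5]
    - [-1, 0.5, 53]
    - [-1, 0.5, 53]
    - [-1, 0.5, 53]
  dr:
    - [0, 0, 0]
    - [0, 0, 0]
    - [0, 0, 0]
    - [0, 0, 0]
    - [0, 0, 0]
    - [0, 0, 0]
    - [0, 0, 0]
    - [0, 0, 0]
    - [0, 0, 0]
    - [0, 0, 0]

```text
clock: 35.15
position: [591.9, -25.3, 207.6]
ee_rot: [-0.096, 0.995, 0.0, 0.0]
contact_force: [-0.2, 0.5, -0.2]
gripper_width: 47.8
grasp_force: 7.6
```

Call:
move_arm:
  fingers: [48, 48.5, 49.5, 52, 56, 58, 58, 58, 58, 58]
  travel:
    - [0, 0, 0]
    - [0, 0, 0]
    - [0, 0, 0]
    - [0, 0, 0]
    - [0, 0, 0]
    - [0, 0, 0]
    - [0, 0, -30]
    - [0, 0, -75]
    - [0, 0, -110]
    - [0, 0, -110]
  dr:
    - [0, 0, 0]
    - [0, 0, 0]
    - [0, 0, 0]
    - [0, 0, 0]
    - [0, 0, 0]
    - [0, 0, 0]
    - [0, 0, 0]
    - [0, 0, 0]
    - [0, 0, 0]
    - [0, 0, 0]

```text
clock: 36.15
position: [593.3, -25.2, 323.4]
ee_rot: [-0.097, 0.995, -0.0, 0.006]
contact_force: [0.1, 0.1, -0.5]
gripper_width: 58.0
grasp_force: 0.0
```

```bash
python3 - <<'E'
from h import *
print(arm.read_state()['position'])
im,m=snap('w9')
goto((*J(-45,-80),300),PJ)
E
```

```text
[593.27686921 -25.18063259 323.38479193]
travel [ -1.9 -53.5  20.4] dr [ 0.     0.007 -0.   ] j [ 0.23  0.4  -0.19  0.   -0.97 -1.61] phi now 1.764
```

View pics/w9.png

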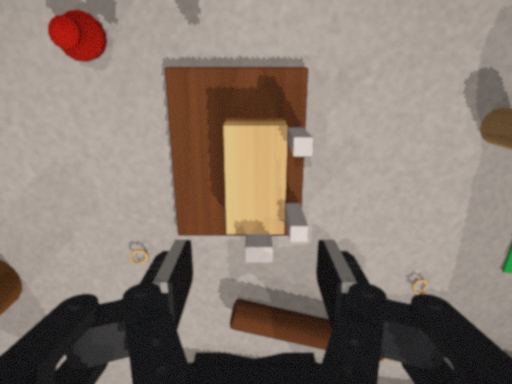

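Call:
move_arm:
  fingers: [0, 0, 0, 0, 0, 0, 0, 0]
  travel:
    - [30, 0, 0]
    - [60, 0, 0]
    - [71, 0, 20]
    - [71, 0, 50]
    - [71, 0, 80]
    - [71, 0, 100]
    - [71, 0, 100]
    - [71, 0, 100]
  dr:
    - [0, 0, 0]
    - [0, 0, 0]
    - [0, 0, 0]
    - [0, 0, 0]
    - [0, 0, 0]
    - [0, 0, 0]
    - [0, 0, 0]
    - [0, 0, 0]

```text
clock: 37.0
position: [522.0, -38.9, 216.7]
ee_rot: [-0.096, 0.995, -0.0, -0.001]
contact_force: [0.3, 0.2, -0.1]
gripper_width: 0.3
grasp_force: 0.0
```

```bash
python3 - <<'E'
from h import *
s=arm.read_state();print(s['position'],s['gripper_width'])
goto((*J(-115,-26.5),186),PJ)
E
```

```text
[522.02606404 -38.93739538 216.65087692] 0.2963884037203795
travel [-3.6 -0.  30.6] dr [-0.    -0.002  0.   ] j [ 0.24  0.44 -0.47  0.   -0.67 -1.61] phi now 1.764
```

Call:
move_arm:
  fingers: [0, 0, 0, 0, 0, 0, 0, 0, 0, 0]
  travel:
    - [0, 0, 15]
    - [0, 0, 25]
    - [0, 0, 30]
    - [-3, 0, 30]
    - [-6, 0, 30]
    - [-8, 0, 30]
    - [-10, 0, 30]
    - [-12, 0, 30]
    - [-12, 0, 30]
    - [-12, 0, 30]
  dr:
    - [0, 0, 0]
    - [0, 0, 0]
    - [0, 0, 0]
    - [0, 0, 0]
    - [0, 0, 0]
    - [0, 0, 0]
    - [0, 0, 0]
    - [0, 0, 0]
    - [0, 0, 0]
    - [0, 0, 0]

```text
clock: 38.0
position: [533.9, -36.6, 187.2]
ee_rot: [-0.096, 0.995, 0.0, -0.0]
contact_force: [1.0, 0.1, 1.0]
gripper_width: 0.0
grasp_force: 0.0
```

Call:
move_arm:
  fingers: [0, 0, 0, 0, 0, 0, 0]
  travel:
    - [-0.5, 0, 0]
    - [-1, 0, 0]
    - [-1.5, 0, 0]
    - [-2, 0, 0]
    - [-2.5, 0, 0]
    - [-3, 0, 0]
    - [-3, 0, 0]
  dr:
    - [0, 0, 0]
    - [0, 0, 0]
    - [0, 0, 0]
    - [0, 0, 0]
    - [0, 0, 0]
    - [0, 0, 0]
    - [0, 0, 0]

```text
clock: 38.7
position: [536.7, -36.1, 187.2]
ee_rot: [-0.096, 0.995, -0.0, -0.0]
contact_force: [-0.5, -0.3, 0.1]
gripper_width: -0.3
grasp_force: 0.2
```

Call:
move_arm:
  fingers: [0, 0, 0, 0, 0, 0]
  travel:
    - [-0.5, 0, 0]
    - [-1, 0, 0]
    - [-1.5, 0, 0]
    - [-1.5, 0, 0]
    - [-1.5, 0, 0]
    - [-1.5, 0, 0]
  dr:
    - [0, 0, 0]
    - [0, 0, 0]
    - [0, 0, 0]
    - [0, 0, 0]
    - [0, 0, 0]
    - [0, 0, 0]

```text
clock: 39.3
position: [538.4, -35.7, 187.2]
ee_rot: [-0.096, 0.995, 0.0, 0.0]
contact_force: [0.1, -0.4, 0.5]
gripper_width: -0.2
grasp_force: 0.4
```

```bash
python3 - <<'E'
from h import *
s=arm.read_state();p=s['position'][:2]-J(0,0);print('jig xy',_c*p[0]+_s*p[1] if 0 else np.round([np.cos(.193)*p[0]+np.sin(.193)*p[1],-np.sin(.193)*p[0]+np.cos(.193)*p[1]],1),s['contact_force'])
E
```

```text
jig xy [-101.9  -26.5] [ 0.11512098 -0.35810346  0.52011704]
```

Call:
move_arm:
  fingers: [0, 0, 0, 0]
  travel:
    - [-0.5, 0, 0]
    - [-1, 0, 0]
    - [-1, 0, 0]
    - [-1, 0, 0]
  dr:
    - [0, 0, 0]
    - [0, 0, 0]
    - [0, 0, 0]
    - [0, 0, 0]

```text
clock: 39.7
position: [539.3, -35.5, 187.2]
ee_rot: [-0.096, 0.995, 0.0, 0.0]
contact_force: [-0.9, -1.3, -0.4]
gripper_width: 0.3
grasp_force: 0.5
```

Call:
move_arm:
  fingers: [0, 0, 0, 0]
  travel:
    - [-0.5, 0, 0]
    - [-1, 0, 0]
    - [-1, 0, 0]
    - [-1, 0, 0]
  dr:
    - [0, 0, 0]
    - [0, 0, 0]
    - [0, 0, 0]
    - [0, 0, 0]

```text
clock: 40.1
position: [540.2, -35.4, 187.2]
ee_rot: [-0.096, 0.995, 0.0, -0.0]
contact_force: [-1.6, 0.5, 1.1]
gripper_width: 0.2
grasp_force: 0.7
```

```bash
python3 - <<'E'
from h import *
s=arm.read_state();print(s['contact_force'])
im,m=snap('w10')
E
```

```text
[-1.56438492  0.45034747  1.1367527 ]
```

View pics/w10.png

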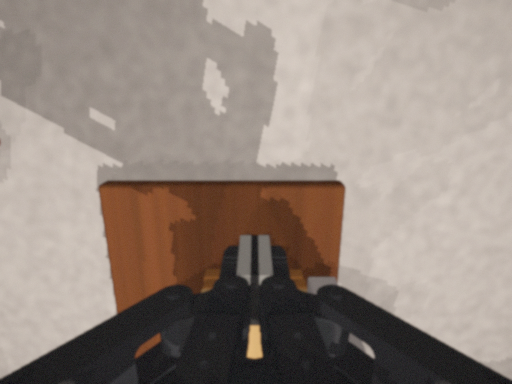

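Call:
move_arm:
  fingers: [0, 0, 0, 0]
  travel:
    - [-0.5, 0, 0]
    - [-1, 0, 0]
    - [-1, 0, 0]
    - [-1, 0, 0]
  dr:
    - [0, 0, 0]
    - [0, 0, 0]
    - [0, 0, 0]
    - [0, 0, 0]

```text
clock: 40.55
position: [540.8, -35.3, 187.1]
ee_rot: [-0.096, 0.995, -0.0, -0.001]
contact_force: [-4.2, -0.1, 2.6]
gripper_width: -0.4
grasp_force: 1.9
```

Call:
move_arm:
  fingers: [0, 0, 0, 0]
  travel:
    - [-0.4, 0, 0]
    - [-0.7, 0, 0]
    - [-0.7, 0, 0]
    - [-0.7, 0, 0]
  dr:
    - [0, 0, 0]
    - [0, 0, 0]
    - [0, 0, 0]
    - [0, 0, 0]

```text
clock: 40.95
position: [541.0, -35.2, 187.1]
ee_rot: [-0.096, 0.995, -0.0, -0.001]
contact_force: [-6.0, -0.4, 4.5]
gripper_width: 0.1
grasp_force: 2.9
```

Call:
move_arm:
  fingers: [0, 0, 0, 0, 0, 0, 0, 0, 0, 0]
  travel:
    - [3, 0, 0]
    - [5, 0, 1.5]
    - [5, 0, 2.5]
    - [5, 0, 2.5]
    - [3, 0, 2.5]
    - [2, 0, 2.5]
    - [1, 0, 2.5]
    - [0.5, 0, 2.5]
    - [0.2, 0, 2.5]
    - [0.2, 0, 2.5]
  dr:
    - [0, 0, 0]
    - [0, 0, 0]
    - [0, 0, 0]
    - [0, 0, 0]
    - [0, 0, 0]
    - [0, 0, 0]
    - [0, 0, 0]
    - [0, 0, 0]
    - [0, 0, 0]
    - [0, 0, 0]

```text
clock: 41.95
position: [540.9, -35.2, 184.6]
ee_rot: [-0.096, 0.995, -0.0, -0.001]
contact_force: [-4.2, -1.0, 2.9]
gripper_width: -0.2
grasp_force: 2.1
```

Call:
move_arm:
  fingers: [0, 0, 0, 0, 0, 0]
  travel:
    - [15, 0, 0]
    - [25, 0, 0]
    - [25, 0, -30]
    - [25, 0, -70]
    - [25, 0, -70]
    - [25, 0, -70]
  dr:
    - [0, 0, 0]
    - [0, 0, 0]
    - [0, 0, 0]
    - [0, 0, 0]
    - [0, 0, 0]
    - [0, 0, 0]

```text
clock: 42.55
position: [517.5, -39.8, 255.8]
ee_rot: [-0.096, 0.995, 0.0, 0.002]
contact_force: [0.2, 0.2, -0.3]
gripper_width: 0.4
grasp_force: 0.0
```

```bash
python3 - <<'E'
from h import *
s=arm.read_state();print(s['position'])
goto((*J(-43,-75),260),.193)
E
```

```text
[517.48447757 -39.75694267 255.83647674]
travel [-80.2 -48.6  -3.8] dr [0.003 0.003 1.57 ] j [ 0.24  0.37 -0.45 -0.   -0.75 -1.61] phi now 1.764
```

Call:
move_arm:
  fingers: [0, 0, 0, 0, 0, 0, 0, 0, 0, 0]
  travel:
    - [0, -20, 0]
    - [0, -48, 0]
    - [-20, -48, 0]
    - [-40, -48, 0]
    - [-60, -48, 0]
    - [-80, -48, 0]
    - [-80, -48, 0]
    - [-80, -48, 0]
    - [-80, -48, 0]
    - [-80, -48, 0]
  dr:
    - [0, 0, -0.14]
    - [0, 0, -0.28]
    - [0, 0, -0.42]
    - [0, 0, -0.56]
    - [0, 0, -0.7]
    - [0, 0, -0.84]
    - [0, 0, -0.98]
    - [0, 0, -1.12]
    - [0, 0, -1.26]
    - [0, 0, -1.4]

```text
clock: 43.55
position: [604.6, -71.7, 252.8]
ee_rot: [0.717, -0.697, -0.001, 0.001]
contact_force: [0.5, 0.8, -0.4]
gripper_width: -0.2
grasp_force: 0.0
```

Call:
move_arm:
  fingers: [0, 0, 0, 0, 0]
  travel:
    - [0, 0, 0]
    - [0, 0, 0]
    - [0, 0, 0]
    - [0, 0, 0]
    - [0, 0, 0]
  dr:
    - [0, 0, -0.1]
    - [0, 0, -0.17]
    - [0, 0, -0.17]
    - [0, 0, -0.17]
    - [0, 0, -0.17]

```text
clock: 44.05
position: [604.8, -71.7, 254.0]
ee_rot: [0.771, -0.636, -0.0, 0.0]
contact_force: [-0.2, 0.1, 0.0]
gripper_width: 0.3
grasp_force: 0.0
```

```bash
python3 - <<'E'
from h import *
im,m=snap('w11')
goto((*J(-44,-75),184.6),.193)
goto((*J(-44,-60),184.6),.193)
E
```

```text
travel [ 0.5  0.4 69.6] dr [ 0.001  0.    -0.002] j [ 0.15  0.5  -0.22 -0.   -0.85  0.04] phi now -2.95
travel [-14.5   0.4  69.6] dr [ 0.001  0.    -0.002] j [ 0.15  0.5  -0.22 -0.   -0.85  0.04] phi now -2.95
```

View pics/w11.png

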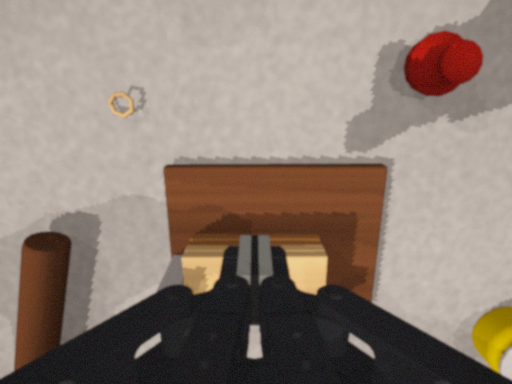

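Call:
move_arm:
  fingers: [0, 0, 0, 0, 0, 0, 0, 0, 0, 0]
  travel:
    - [0, 0, 30]
    - [0, 0, 50]
    - [0, 0, 62]
    - [0, 0, 67]
    - [0, 0, 69.5]
    - [-3, 0, 69.5]
    - [-6, 0, 69.5]
    - [-9, 0, 69.5]
    - [-12, 0, 69.5]
    - [-12, 0, 69.5]
  dr:
    - [0, 0, 0]
    - [0, 0, 0]
    - [0, 0, 0]
    - [0, 0, 0]
    - [0, 0, 0]
    - [0, 0, 0]
    - [0, 0, 0]
    - [0, 0, 0]
    - [0, 0, 0]
    - [0, 0, 0]

```text
clock: 45.1
position: [602.6, -59.4, 185.7]
ee_rot: [0.772, -0.636, 0.0, -0.0]
contact_force: [0.6, 0.3, 0.3]
gripper_width: 0.2
grasp_force: 0.0
```

Call:
move_arm:
  fingers: [0, 0, 0, 0, 0, 0, 0]
  travel:
    - [-0.5, 0, 0]
    - [-1, 0, 0]
    - [-1.5, 0, 0]
    - [-2, 0, 0]
    - [-2.5, 0, 0]
    - [-3, 0, 0]
    - [-3, 0, 0]
  dr:
    - [0, 0, 0]
    - [0, 0, 0]
    - [0, 0, 0]
    - [0, 0, 0]
    - [0, 0, 0]
    - [0, 0, 0]
    - [0, 0, 0]

```text
clock: 45.8
position: [602.1, -57.0, 185.3]
ee_rot: [0.772, -0.636, 0.0, -0.0]
contact_force: [0.0, -2.1, 1.4]
gripper_width: -0.2
grasp_force: 1.0
```

Call:
move_arm:
  fingers: [0, 0, 0, 0]
  travel:
    - [-0.5, 0, 0]
    - [-1, 0, 0]
    - [-1, 0, 0]
    - [-1, 0, 0]
  dr:
    - [0, 0, 0]
    - [0, 0, 0]
    - [0, 0, 0]
    - [0, 0, 0]

```text
clock: 46.2
position: [602.0, -56.2, 185.3]
ee_rot: [0.772, -0.636, 0.0, -0.0]
contact_force: [0.4, -3.7, 2.8]
gripper_width: 0.2
grasp_force: 2.1
```

Call:
move_arm:
  fingers: [0, 0, 0, 0]
  travel:
    - [-0.5, 0, 0]
    - [-1, 0, 0]
    - [-1, 0, 0]
    - [-1, 0, 0]
  dr:
    - [0, 0, 0]
    - [0, 0, 0]
    - [0, 0, 0]
    - [0, 0, 0]

```text
clock: 46.6
position: [601.9, -55.9, 185.4]
ee_rot: [0.772, -0.636, 0.001, 0.0]
contact_force: [1.3, -7.8, 0.7]
gripper_width: 0.2
grasp_force: 4.2
```

Call:
move_arm:
  fingers: [0, 0, 0, 0]
  travel:
    - [-0.5, 0, 0]
    - [-1, 0, 0]
    - [-1, 0, 0]
    - [-1, 0, 0]
  dr:
    - [0, 0, 0]
    - [0, 0, 0]
    - [0, 0, 0]
    - [0, 0, 0]

```text
clock: 47.0
position: [601.9, -55.8, 185.4]
ee_rot: [0.772, -0.636, 0.001, 0.001]
contact_force: [3.0, -11.5, 0.2]
gripper_width: 0.0
grasp_force: 6.2
```

Call:
move_arm:
  fingers: [0, 0, 0, 0, 0, 0, 0, 0]
  travel:
    - [5, 0, 0]
    - [18, 0, 0]
    - [22, 0, -30]
    - [22, 0, -80]
    - [0, 0, -130]
    - [-40, 0, -150]
    - [-40, 0, -150]
    - [-40, 0, -150]
  dr:
    - [0, 0, 0]
    - [0, 0, 0]
    - [0, 0, 0]
    - [0, 0, 0]
    - [0, 0, 0]
    - [0, 0, 0]
    - [0, 0, 0]
    - [0, 0, 0]

```text
clock: 47.8
position: [593.5, -13.9, 335.7]
ee_rot: [0.772, -0.635, -0.0, -0.001]
contact_force: [0.2, -0.7, -1.0]
gripper_width: 0.2
grasp_force: 0.0
```

```bash
python3 - <<'E'
from h import *
im,m=snap('w12')
# overlay expected flush pack (z=10 & 42) and stop faces
def L(im,pts,z,col):
    P=w2px('w',[[*J(*p),z] for p in pts],m)*2;cv2.polylines(im,[np.int32(P.round())],True,col,1)
b=cv2.resize(im,None,fx=2,fy=2,interpolation=cv2.INTER_CUBIC)[...,::-1].copy()
L(b,[(0,0),(-90,0),(-90,-48),(0,-48)],42,(255,0,255))
L(b,[(0,0),(-90,0),(-90,-48),(0,-48)],10,(255,255,0))
L(b,[(14,-13),(14,-35),(0,-35),(0,-13)],60,(0,255,0));L(b,[(-4,14),(-18,14),(-18,0),(-4,0)],60,(0,255,0))
c=w2px('w',[*J(-45,-24),42],m)[0]*2;x,y=np.int32(c);x0=max(0,x-300);y0=max(0,y-280)
cv2.imwrite('pics/w12c.png',b[y0:y0+560,x0:x0+600]);print(x0,y0)
roi=np.zeros_like(im);u,v=np.int32(c/2);roi[max(0,v-90):v+90,max(0,u-100):u+100]=im[max(0,v-90):v+90,max(0,u-100):u+100]
for r in rects('w',roi,42,(12,60,150),(24,200,255),600,m):
    p=np.array(r[:2])-J(0,0);print('jig',_ if 0 else np.round([np.cos(.193)*p[0]+np.sin(.193)*p[1],-np.sin(.193)*p[0]+np.cos(.193)*p[1],r[4]-.193],3))
E
```

```text
208 64
w px [255. 170.] xy 593.2 -22.7 size 90.1 48.9 yaw 0.194
jig [-4.5617e+01 -2.4247e+01  1.0000e-03]
```

View pics/w12c.png

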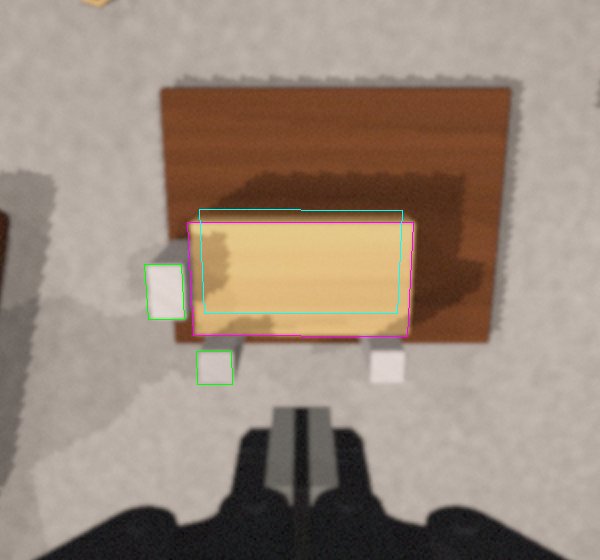

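Call:
move_arm:
  fingers: [40, 40, 40, 40, 40, 40, 40, 40, 40, 40]
  travel:
    - [9, 30, 0]
    - [9, 66, 10]
    - [9, 66, 25]
    - [9, 66, 35]
    - [9, 66, 35]
    - [9, 66, 35]
    - [9, 66, 35]
    - [9, 66, 35]
    - [9, 66, 35]
    - [9, 66, 35]
  dr:
    - [0, 0, 0.14]
    - [0, 0, 0.28]
    - [0, 0, 0.42]
    - [0, 0, 0.56]
    - [0, 0, 0.7]
    - [0, 0, 0.84]
    - [0, 0, 0.98]
    - [0, 0, 1.12]
    - [0, 0, 1.26]
    - [0, 0, 1.4]

```text
clock: 48.85
position: [530.4, -37.2, 298.3]
ee_rot: [-0.177, 0.984, 0.0, -0.002]
contact_force: [-0.1, -0.9, -0.5]
gripper_width: 39.7
grasp_force: 0.0
```

Call:
move_arm:
  fingers: [40, 40, 40, 40]
  travel:
    - [0, 0, 0]
    - [0, 0, 0]
    - [0, 0, 0]
    - [0, 0, 0]
  dr:
    - [0, 0, 0.14]
    - [0, 0, 0.17]
    - [0, 0, 0.17]
    - [0, 0, 0.17]

```text
clock: 49.25
position: [530.6, -36.8, 299.0]
ee_rot: [-0.096, 0.995, -0.0, -0.001]
contact_force: [0.1, 0.4, -0.6]
gripper_width: 39.8
grasp_force: 0.0
```

```bash
python3 - <<'E'
from h import *
im,m=snap('w13');print(arm.read_state()['position'])
b=cv2.resize(im,None,fx=4,fy=4,interpolation=cv2.INTER_CUBIC)[...,::-1].copy()
for z in (10,18,26,34,42):
    P=w2px('w',[[*J(*p),z] for p in [(-90,0),(-90,-48)]],m)*4
    cv2.polylines(b,[np.int32(P.round())],False,(255,0,255) if z in(10,42) else (0,255,0),1)
x,y=np.int32(P.mean(0));print(x,y);x0=max(0,x-390);y0=max(0,y-280)
cv2.imwrite('pics/w13c.png',b[y0:y0+560,x0:x0+780])
goto((589.9,266,260),.2-np.pi/2)
E
```

```text
[530.62735109 -36.67584434 299.30224053]
1029 899
travel [-116.2  285.7   39.1] dr [ 0.    -0.002 -0.007] j [ 0.24  0.33 -0.37 -0.   -0.88 -1.61] phi now 1.763
```

View pics/w13c.png

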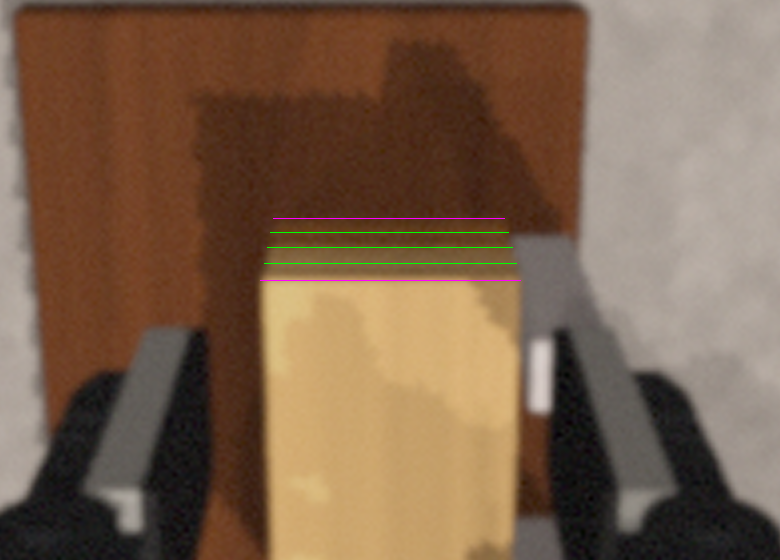

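Call:
move_arm:
  fingers: [44, 44, 44, 44, 44, 44, 44, 44, 44, 44]
  travel:
    - [-8, 20, 0]
    - [-24, 60, 0]
    - [-41, 102, 0]
    - [-58, 144, 0]
    - [-75, 186, 0]
    - [-92, 228, 0]
    - [-108, 266, 0]
    - [-116, 286, 15]
    - [-116, 286, 30]
    - [-116, 286, 30]
  dr:
    - [0, 0, 0]
    - [0, 0, 0]
    - [0, 0, 0]
    - [0, 0, 0]
    - [0, 0, 0]
    - [0, 0, 0]
    - [0, 0, 0]
    - [0, 0, 0]
    - [0, 0, 0]
    - [0, 0, 0]

```text
clock: 50.3
position: [589.0, 267.0, 267.0]
ee_rot: [-0.097, 0.995, -0.001, -0.003]
contact_force: [-0.5, -1.1, -0.4]
gripper_width: 44.1
grasp_force: 0.0
```

Call:
move_arm:
  fingers: [44, 44]
  travel:
    - [0, 0, 0]
    - [0, 0, 0]
  dr:
    - [0, 0, 0]
    - [0, 0, 0]

```text
clock: 50.5
position: [590.1, 266.3, 271.1]
ee_rot: [-0.096, 0.995, 0.0, 0.001]
contact_force: [0.1, 0.3, -0.3]
gripper_width: 44.0
grasp_force: 0.0
```

```bash
python3 - <<'E'
from h import *
goto((589.9,266,211),.2-np.pi/2)
im,m=snap('w14');rects('w',im,62,(0,180,100),(5,255,255),100,m)
E
```

```text
travel [ 0.4 -0.2 60.1] dr [ 0.     0.001 -0.008] j [ 0.67  0.54 -0.1   0.   -0.93 -2.05] phi now 1.763
w px [254. 208.] xy 580.3 263.9 size 30.8 22.2 yaw 0.233
```

Call:
move_arm:
  fingers: [44, 44, 44, 44, 44, 44, 44]
  travel:
    - [0, 0, 20]
    - [0, 0, 38]
    - [0, 0, 50]
    - [0, 0, 57]
    - [0, 0, 60]
    - [0, 0, 60]
    - [0, 0, 60]
  dr:
    - [0, 0, 0]
    - [0, 0, 0]
    - [0, 0, 0]
    - [0, 0, 0]
    - [0, 0, 0]
    - [0, 0, 0]
    - [0, 0, 0]

```text
clock: 51.25
position: [590.1, 266.9, 211.0]
ee_rot: [-0.096, 0.995, 0.0, 0.001]
contact_force: [-1.2, -0.2, -0.0]
gripper_width: 43.7
grasp_force: 0.0
```

Call:
move_arm:
  fingers: [34, 28, 25, 24, 22, 20, 18, 18]
  travel:
    - [0, 0, 0]
    - [0, 0, 0]
    - [0, 0, 0]
    - [0, 0, 0]
    - [0, 0, 0]
    - [0, 0, 0]
    - [0, 0, 0]
    - [0, 0, 0]
  dr:
    - [0, 0, 0]
    - [0, 0, 0]
    - [0, 0, 0]
    - [0, 0, 0]
    - [0, 0, 0]
    - [0, 0, 0]
    - [0, 0, 0]
    - [0, 0, 0]

```text
clock: 52.05
position: [590.0, 266.5, 210.9]
ee_rot: [-0.096, 0.995, -0.0, 0.0]
contact_force: [0.1, -2.6, 5.7]
gripper_width: 23.3
grasp_force: 58.8
```

```bash
python3 - <<'E'
from h import *
goto((*J(-45,-24),330),PJ)
E
```

```text
travel [  51.7 -284.3 -119. ] dr [-0.001  0.     0.   ] j [ 0.67  0.6  -0.15  0.   -0.81 -2.05] phi now 1.764
```

Call:
move_arm:
  fingers: [18, 18, 18, 18, 18, 18, 18, 18, 18, 18]
  travel:
    - [0, 0, -20]
    - [0, 0, -55]
    - [0, 0, -95]
    - [7, -40, -115]
    - [15, -80, -119]
    - [23, -122, -119]
    - [31, -164, -119]
    - [39, -206, -119]
    - [46, -248, -119]
    - [52, -284, -119]
  dr:
    - [0, 0, 0]
    - [0, 0, 0]
    - [0, 0, 0]
    - [0, 0, 0]
    - [0, 0, 0]
    - [0, 0, 0]
    - [0, 0, 0]
    - [0, 0, 0]
    - [0, 0, 0]
    - [0, 0, 0]

```text
clock: 53.05
position: [592.1, -23.4, 326.6]
ee_rot: [-0.095, 0.995, 0.001, -0.002]
contact_force: [0.1, -0.6, -5.5]
gripper_width: 23.2
grasp_force: 60.1
```

Call:
move_arm:
  fingers: [18, 18, 18]
  travel:
    - [0, 0, 0]
    - [0, 0, 0]
    - [0, 0, 0]
  dr:
    - [0, 0, 0]
    - [0, 0, 0]
    - [0, 0, 0]

```text
clock: 53.35
position: [592.9, -21.2, 327.7]
ee_rot: [-0.096, 0.995, 0.0, -0.001]
contact_force: [0.4, 1.4, -5.5]
gripper_width: 23.1
grasp_force: 60.6
```

```bash
python3 - <<'E'
from h import *
s=arm.read_state();print(s['gripper_width'],s['contact_force'],s['position'])
goto((*J(-45,-24),251),PJ)
b=snap('w15')[0][...,::-1];cv2.imwrite('pics/w15.png',b)
E
```

```text
23.146326651932227 [ 0.44816825  1.36168938 -5.52779464] [592.88471116 -21.21649558 327.74059802]
travel [-0.8 -1.4 76.7] dr [ 0.001 -0.002 -0.   ] j [ 0.24  0.4  -0.18 -0.   -1.   -1.61] phi now 1.764
```

View pics/w15.png

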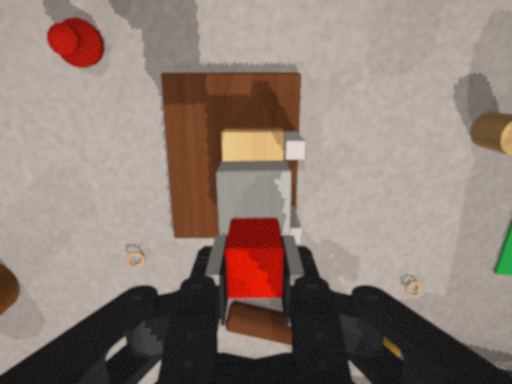

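Call:
move_arm:
  fingers: [18, 18, 18, 18, 18, 18, 18, 18, 18, 18]
  travel:
    - [-0.8, -1.4, 20]
    - [-0.8, -1.4, 40]
    - [-0.8, -1.4, 55]
    - [-0.8, -1.4, 65]
    - [-0.8, -1.4, 70]
    - [-0.8, -1.4, 73]
    - [-0.8, -1.4, 75]
    - [-0.8, -1.4, 76.5]
    - [-0.8, -1.4, 77]
    - [-0.8, -1.4, 77]
  dr:
    - [0, 0, 0]
    - [0, 0, 0]
    - [0, 0, 0]
    - [0, 0, 0]
    - [0, 0, 0]
    - [0, 0, 0]
    - [0, 0, 0]
    - [0, 0, 0]
    - [0, 0, 0]
    - [0, 0, 0]

```text
clock: 54.4
position: [594.3, -23.2, 252.6]
ee_rot: [-0.096, 0.995, 0.0, 0.0]
contact_force: [0.2, -0.9, -6.0]
gripper_width: 22.9
grasp_force: 60.5
```

Call:
move_arm:
  fingers: [18, 18, 18, 18]
  travel:
    - [0, 0, 0.5]
    - [0, 0, 1]
    - [0, 0, 1]
    - [0, 0, 1]
  dr:
    - [0, 0, 0]
    - [0, 0, 0]
    - [0, 0, 0]
    - [0, 0, 0]

```text
clock: 54.8
position: [594.2, -23.2, 251.3]
ee_rot: [-0.096, 0.995, -0.0, 0.0]
contact_force: [0.3, -0.2, -5.1]
gripper_width: 23.2
grasp_force: 60.5
```

Still hanging (force −5 N); lower a little more until the load is taken.

Call:
move_arm:
  fingers: [18, 18, 18, 18]
  travel:
    - [0, 0, 0.5]
    - [0, 0, 1]
    - [0, 0, 1.5]
    - [0, 0, 1.5]
  dr:
    - [0, 0, 0]
    - [0, 0, 0]
    - [0, 0, 0]
    - [0, 0, 0]

```text
clock: 55.2
position: [594.2, -23.1, 249.6]
ee_rot: [-0.096, 0.995, -0.0, -0.0]
contact_force: [0.2, -0.3, -5.7]
gripper_width: 23.0
grasp_force: 60.5
```

Call:
move_arm:
  fingers: [18, 18, 18]
  travel:
    - [0, 0, 0.4]
    - [0, 0, 0.4]
    - [0, 0, 0.4]
  dr:
    - [0, 0, 0]
    - [0, 0, 0]
    - [0, 0, 0]

```text
clock: 55.5
position: [594.2, -23.1, 249.3]
ee_rot: [-0.096, 0.995, -0.0, -0.0]
contact_force: [-0.3, 0.1, -5.9]
gripper_width: 23.1
grasp_force: 60.7
```

Call:
move_arm:
  fingers: [18, 18, 18]
  travel:
    - [0, 0, 0.5]
    - [0, 0, 0.5]
    - [0, 0, 0.5]
  dr:
    - [0, 0, 0]
    - [0, 0, 0]
    - [0, 0, 0]

```text
clock: 55.8
position: [594.3, -23.2, 249.0]
ee_rot: [-0.096, 0.995, -0.0, 0.0]
contact_force: [0.4, -0.1, -5.5]
gripper_width: 23.2
grasp_force: 60.8
```

Call:
move_arm:
  fingers: [18, 18, 18]
  travel:
    - [0, 0, 0.5]
    - [0, 0, 0.5]
    - [0, 0, 0.5]
  dr:
    - [0, 0, 0]
    - [0, 0, 0]
    - [0, 0, 0]

```text
clock: 56.1
position: [594.3, -23.1, 248.9]
ee_rot: [-0.096, 0.995, -0.0, 0.0]
contact_force: [-2.2, 0.6, -0.9]
gripper_width: 22.9
grasp_force: 61.3
```

Load taken at 248.9 as predicted; release and retreat.

Call:
move_arm:
  fingers: [22, 23, 23.5, 24, 26, 30, 36, 44, 44, 44]
  travel:
    - [0, 0, 0]
    - [0, 0, 0]
    - [0, 0, 0]
    - [0, 0, 0]
    - [0, 0, 0]
    - [0, 0, 0]
    - [0, 0, 0]
    - [0, 0, 0]
    - [0, 0, -5]
    - [0, 0, -25]
  dr:
    - [0, 0, 0]
    - [0, 0, 0]
    - [0, 0, 0]
    - [0, 0, 0]
    - [0, 0, 0]
    - [0, 0, 0]
    - [0, 0, 0]
    - [0, 0, 0]
    - [0, 0, 0]
    - [0, 0, 0]

```text
clock: 57.1
position: [593.6, -23.2, 271.7]
ee_rot: [-0.096, 0.995, -0.0, -0.002]
contact_force: [-0.3, -0.6, -0.7]
gripper_width: 44.1
grasp_force: 0.0
```

Call:
move_arm:
  fingers: [44, 44, 44, 44, 44, 44]
  travel:
    - [0, 0, -40]
    - [0, 0, -80]
    - [40, 0, -110]
    - [60, 0, -110]
    - [60, 0, -110]
    - [60, 0, -110]
  dr:
    - [0, 0, 0]
    - [0, 0, 0]
    - [0, 0, 0]
    - [0, 0, 0]
    - [0, 0, 0]
    - [0, 0, 0]

```text
clock: 57.7
position: [535.2, -34.7, 383.9]
ee_rot: [-0.096, 0.995, 0.0, 0.001]
contact_force: [0.1, -0.2, -0.9]
gripper_width: 43.9
grasp_force: 0.0
```

```bash
python3 - <<'E'
from h import *
im,m=snap('w16')
b=cv2.resize(im,None,fx=2.5,fy=2.5,interpolation=cv2.INTER_CUBIC)[...,::-1].copy()
for z,pts in ((42,[(0,0),(-90,0),(-90,-48),(0,-48)]),(66,[(-10,-6),(-80,-6),(-80,-42),(-10,-42)])):
    P=w2px('w',[[*J(*p),z] for p in pts],m)*2.5;cv2.polylines(b,[np.int32(P.round())],True,(255,0,255),1)
x,y=np.int32(w2px('w',[*J(-45,-24),50],m)[0]*2.5);x0=max(0,x-350);y0=max(0,y-280)
cv2.imwrite('pics/w16c.png',b[y0:y0+560,x0:x0+700])
E
```

```text
(no output)
```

View pics/w16c.png

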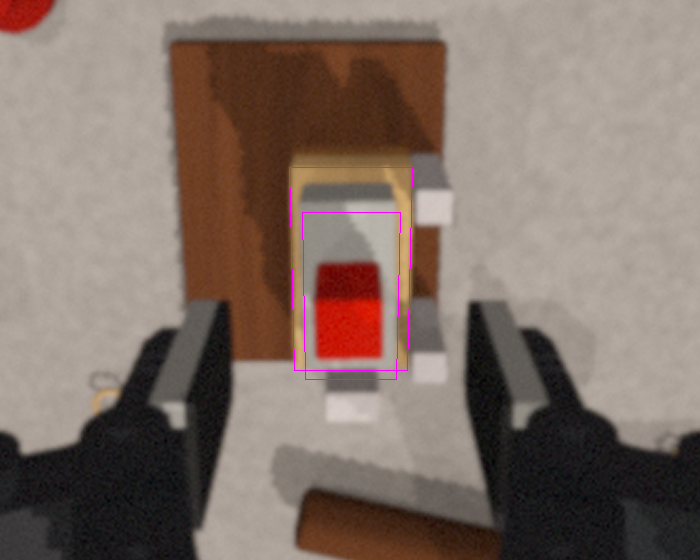

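```bash
python3 -c "
from bench import arm
print(arm.job_done())"
```

```text
the job is handed in; nothing more can be done
None
```

I parked the weight on the green pad, stacked all four plates on the bench (two pale, two brown) flush against the stops, and set the weight upright, lengthwise and about 4 mm off the pack's centre. I handed the job in at about 58 s; it returned no verdict.

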